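# Check the baked potatoes, then clip the lids shut

### The arm

A 6-joint arm with a two-finger parallel gripper is mounted at the origin on the work surface. World frame = base frame: x ahead of the robot, y to its left, z up, the work surface at z = 0. Lengths are in m, angles in rad, forces in N, time in s.
With the tool pointing down it reaches from about 0.35 to 0.775 m from the base axis. Payload 5.5 kg.
Tool frame: the origin (TCP) lies between the finger pads; the fingertips stand 19 mm ahead of it and the grasp point (between the pads) is the TCP; z points along the fingers, y is the line along which they close (so a half turn about z gives the same grasp; the last joint's range is limited). The gripper opens to 85 mm and grips with 20 to 120 N. Pads are 22 mm wide; open, the fingers measure 114 mm over their backs; the gripper's body (76 mm by 85 mm) begins 54 mm behind the grasp point. The pads swing forward as they close: fully open they stand 13 mm farther back than shut.
Start: joints at [-0.14, 0.313, 0.046, 1.304, 0, 1.431], TCP at [0.575, -0, 0.25] pointing down, gripper open.
Joint ranges: [-2.76, 2.76], [-0.86, 1.69], [-1.03, 1.26], [-2.2, 2.34], [-1.47, 1.5], [-3.14, 3.14]. Speed limits (rad/s): [2.57, 2.57, 3.14, 3.14, 3.14, 3.14].

### API

Orientations are given as a unit quaternion [w, x, y, z].
In Python, from workcell import env gives the robot as it stands.
- The arm moves only by the shell command python3 -m pendant 'ROWS' [FORCE]. ROWS is JSON, a list of rows, each an object with "travel": the shift along the tool's x, y, z scaled (see below), a list of three; "rot": the turn, a rotation vector about the tool's x, y, z scaled (see below), a list of three; "fingers": the opening, from -1 (shut) to 1 (fully open). In form: [{"travel": [dx, dy, dz], "rot": [wx, wy, wz], "fingers": fingers}, ...]. A call has 1 to 10 rows; each row is the pose to reach, as a shift and turn from the pose commanded when the call began, along the tool's axes at that moment; what a row does not reach only later rows make up. The controller multiplies each number of a shift by 0.12 m and each number of a turn by 60 degrees. A row lasts 1/10 s, in which the tool goes at most 50 mm and 8.59 degrees, less where a joint would pass 70% of its speed; a pose out of reach is approached as far as the arm can. A call with a number of a shift or a turn outside -1 to 1 is refused whole. A call with a gripper value outside its range is refused whole. The fingers move at their own pace and stop on an object; FORCE is the grip in N (left out, the last holds). Time passes only in rows, so rows that repeat a pose let the fingers close. It gives the time, the measured TCP pose, the force, the opening and the grip force at its end, in the units of the state.
- env.get_state(): the state, without advancing time (a new reading comes with each control period).
- env.read_camera(name): name is "scene" or "side" or "wrist"; returns (picture, depth): 480x640x3 uint8, blue, green, red; 480x640 float32, m along the optical axis (not along the pixel's ray), 0 where there is no reading.
- env.camera_model(name): a dict with "fovy" (degrees; the focal length in pixels is half the picture's height over the tangent of half this angle, whatever the lens; pixels are square), "cx", "cy" (the principal point, pixels), "rvec" (rotation vector, rad) and "tvec" (3), from world to camera coordinates, as OpenCV has them; the wrist camera has in their place "T_tool_cam" (4x4, takes a point from camera to tool coordinates, whose origin is the TCP and whose axes are the flange's). Camera axes: x right, y down, z forward; pixel columns grow to the right and rows downward; lengths in m; the calibration is good to about 2 mm. The wrist camera is an equidistant fisheye: a pixel r from the principal point sees the ray r / f radians off the axis. A picture is of the moment at which its call begins: read the wrist's pose just before it. camera_model takes no time and is no camera call.
- env.hand_in(): hands the job in; it is judged then, once.
Trained networks look in the newest picture that a camera, given by its name, has taken for a name from the list of things; names that differ only in an ending like _2 or _b are one class to them, and where a whole thing is asked for, a point or a joint stands for the part that bears it (a point fixed in the world has none). Each returns a list of dicts, best first, with "conf" (0 to 1); they miss things now and then, are a little off and sometimes report something else, mostly with a low value. They report only what shows in the picture. A call takes as long as a camera call. They do not tell look-alikes from the thing itself.
- env.outline_of(camera, target): "mask" (480x640 bool, what is visible of it) and "xy" ([column, row] in pixels, amid what is visible of it).
The state is a dict: "clock": time; "joint_pos": joint angles; "qvel": joint speeds; "tau": joint torques, N m; "tcp_pos": TCP position; "orientation": TCP orientation; "wrist_force": force on the tool from outside, world axes, zero at the start; "ft_torque": the same for the moment, N m; "finger_gap": finger opening in m; "grip_force": force on a finger pad.
Only numpy, scipy, OpenCV 4.12 (cv2) and the standard library are available. Lean on these libraries where they do the work, as an engineer would, in place of code of your own. Each camera call takes 0.05 s, during which the arm holds its last target. There are 200 camera calls.

### The job

Before the food boxes go away, take the infrared thermometer and check the potato in each box in turn, from the robot's left to its right: with the lid still open, aim the lens at the middle of the potato's top from 6 to 12 cm away and hold it steadily there for three seconds. Then lay the thermometer flat and lengthways on the middle of its cork mat and press every lid down until it clicks and stays shut. Leave the onion, garlic, lemon and tomato where they are.

Things in the scene. Friction and masses are not known exactly. Their poses are not given: they have to be found in the camera images.
- thermo: loose infrared thermometer, 160 g: a grey bar 34 mm wide (y), 36 mm high (z), straight sides from 70 mm behind (-x) to 60 mm ahead (+x) of the origin, then a black round snout to 100 mm ahead. Origin: centre of the bar's underside; x towards the snout, z up. It lies on the mat, underside down; grip it across y from above near the origin
- lens (a point): centre of the thermometer's lens, at (88, 0, 22) mm in the frame of thermo, fixed to it. Its z axis is the line of sight: it leaves the snout forwards and down, 45 degrees below the bar's x axis (direction (0.707, 0, -0.707) in the frame of thermo)
- mat: cork mat fixed to the counter, 240 mm (x) by 120 mm (y), 6 mm thick; the thermometer lies on it, lengthways along x. Origin: centre of its underside; top at z = 6 mm
- box_A: open white food box in the leftmost (+y side) place, may be absent; loose, 1 kg, stands on the counter; 140 mm (x) by 110 mm (y), 60 mm high, walls 5 mm. Origin: centre of its underside; x points away from the robot, to the lid's hinge line, which runs along y at x = 70 mm, z = 60 mm. A baked potato 84 mm long (x), 46 mm wide is fixed in its middle; a sprung clip stands 25 mm out from its front
- potato_A (a point): top of the potato in box A, its middle: 52 mm above the box's origin
- lid_A (a joint): angle of box A's clear flat lid with grey rim, 140 mm from hinge to front edge, 110 mm wide, 8 mm thick, plus a 10 mm tab at the front: 0 shut (level, top 68 mm up), 1.57 upright, 1.7 at most. A weak spring holds it open near 1.4 (1 to 2 N at the edge); from 0.1 down a clip on the box front resists, needing 6 to 10 N near the front edge; below 0.04 it snaps to 0 and is held shut
- box_B: open white food box in the second place from the left, may be absent; loose, 1 kg, stands on the counter; 140 mm (x) by 110 mm (y), 60 mm high, walls 5 mm. Origin: centre of its underside; x points away from the robot, to the lid's hinge line, which runs along y at x = 70 mm, z = 60 mm. A baked potato 84 mm long (x), 46 mm wide is fixed in its middle; a sprung clip stands 25 mm out from its front
- potato_B (a point): top of the potato in box B, its middle: 52 mm above the box's origin
- lid_B (a joint): angle of box B's clear flat lid with grey rim, 140 mm from hinge to front edge, 110 mm wide, 8 mm thick, plus a 10 mm tab at the front: 0 shut (level, top 68 mm up), 1.57 upright, 1.7 at most. A weak spring holds it open near 1.4 (1 to 2 N at the edge); from 0.1 down a clip on the box front resists, needing 6 to 10 N near the front edge; below 0.04 it snaps to 0 and is held shut
- box_C: open white food box in the third place from the left, may be absent; loose, 1 kg, stands on the counter; 140 mm (x) by 110 mm (y), 60 mm high, walls 5 mm. Origin: centre of its underside; x points away from the robot, to the lid's hinge line, which runs along y at x = 70 mm, z = 60 mm. A baked potato 84 mm long (x), 46 mm wide is fixed in its middle; a sprung clip stands 25 mm out from its front
- potato_C (a point): top of the potato in box C, its middle: 52 mm above the box's origin
- lid_C (a joint): angle of box C's clear flat lid with grey rim, 140 mm from hinge to front edge, 110 mm wide, 8 mm thick, plus a 10 mm tab at the front: 0 shut (level, top 68 mm up), 1.57 upright, 1.7 at most. A weak spring holds it open near 1.4 (1 to 2 N at the edge); from 0.1 down a clip on the box front resists, needing 6 to 10 N near the front edge; below 0.04 it snaps to 0 and is held shut
- box_D: open white food box in the rightmost (-y side) place, may be absent; loose, 1 kg, stands on the counter; 140 mm (x) by 110 mm (y), 60 mm high, walls 5 mm. Origin: centre of its underside; x points away from the robot, to the lid's hinge line, which runs along y at x = 70 mm, z = 60 mm. A baked potato 84 mm long (x), 46 mm wide is fixed in its middle; a sprung clip stands 25 mm out from its front
- potato_D (a point): top of the potato in box D, its middle: 52 mm above the box's origin
- lid_D (a joint): angle of box D's clear flat lid with grey rim, 140 mm from hinge to front edge, 110 mm wide, 8 mm thick, plus a 10 mm tab at the front: 0 shut (level, top 68 mm up), 1.57 upright, 1.7 at most. A weak spring holds it open near 1.4 (1 to 2 N at the edge); from 0.1 down a clip on the box front resists, needing 6 to 10 N near the front edge; below 0.04 it snaps to 0 and is held shut
- onion: brown onion, 74 mm across, 87 mm tall, stands behind the gap between the left two boxes; loose, a bystander. Origin: centre of its underside
- garlic: white garlic bulb, 54 mm across, 56 mm tall, behind the middle boxes; loose, a bystander. Origin: centre of its underside
- lemon: yellow lemon standing on end, 52 mm across, 58 mm tall, in front between the left two boxes; loose, a bystander. Origin: centre of its underside
- tomato: red tomato, 60 mm across, 50 mm tall, behind the gap between the right two boxes; loose, a bystander. Origin: centre of its underside
There are look-alikes about, which are no part of the job. There is more than one size of the thermo; the job needs the middle-sized.

How it is judged:
By the outcome, as a careful person would: the job done as asked, in the order asked, and still so for the second after the job is handed in, with the robot touching nothing.
Of box_A, box_B, box_C, box_D only 3 to 4 are there at a start; the rules pass over those that are not, and their reading is None.
At some moment in a run one of thermo, box_A, box_B, box_C, box_D may be knocked a few centimetres aside while the robot is not near it.
It also fails if it takes over 210 s, if anything falls off the work surface, if the arm or the gripper's body presses on something with over 40 N, if the wrist force passes 120 N, or if a joint passes its speed limit or range.

## Working session

There is one attempt and no reset: what is moved stays moved. The work goes in short steps, Python scripts to look and compute and a shell command to move; the robot and the scene stay as the last step left them, time stands still between calls to the robot, and variables do not carry over. Pictures are saved under pics/ and viewed, at most 14 in all, crops included, and the job is handed in when it is done.

```bash
ls; mkdir -p pics; cat > h.py <<'E'
import numpy as np, cv2
from scipy.spatial.transform import Rotation as R
from workcell import env
def cam(n):
    m=env.camera_model(n); f=240/np.tan(np.radians(m['fovy'])/2); return m,f
def tcp():
    s=env.get_state(); q=s['orientation']; T=np.eye(4)
    T[:3,:3]=R.from_quat([q[1],q[2],q[3],q[0]]).as_matrix(); T[:3,3]=s['tcp_pos']; return T,s
def cloud(n,dep,T=None):
    m,f=cam(n); v,u=np.mgrid[:480,:640].astype(float); x=(u-m['cx'])/f; y=(v-m['cy'])/f
    if n=='wrist':
        r=np.hypot(x,y)+1e-9; t=np.tan(np.minimum(r,1.5))/r; x=x*t; y=y*t
    P=np.stack([x*dep,y*dep,dep],-1)
    if n=='wrist':
        M=T@np.array(m['T_tool_cam']); return P@M[:3,:3].T+M[:3,3]
    Rm=cv2.Rodrigues(np.array(m['rvec'],float))[0]; return (P-np.array(m['tvec']).ravel())@Rm
def shot(n):
    T,_=tcp(); im,d=env.read_camera(n); P=cloud(n,d,T); P[d<=0]=np.nan; return im,P
E
python3 - <<'E'
from h import *
for n in('scene','side'):
    im,P=shot(n); cv2.imwrite(f'pics/{n}0.png',im); np.save(f'/tmp/{n}.npy',P)
    for t in('thermo','mat','box_A','onion','garlic','lemon','tomato'):
        for o in env.outline_of(n,t):
            p=P[o['mask']]; p=p[~np.isnan(p[:,0])]
            print(n,t,round(o['conf'],2),np.round(o['xy']),o['mask'].sum(),np.round(np.median(p,0),3) if len(p) else '',np.round(np.percentile(p,[2,98],axis=0),3).tolist() if len(p) else '')
print(tcp())
E
```

```text
pics
scene thermo 0.66 [336. 232.] 958 [ 0.462 -0.01   0.038] [[0.436, -0.093, 0.005], [0.468, 0.061, 0.055]]
scene thermo 0.63 [282. 186.] 375 [ 0.345 -0.224  0.023] [[0.286, -0.243, -0.0], [0.398, -0.209, 0.036]]
scene thermo 0.61 [217. 146.] 1179 [ 0.295 -0.474  0.043] [[0.255, -0.576, 0.001], [0.306, -0.371, 0.065]]
scene mat 0.56 [329. 247.] 1773 [ 0.477 -0.015  0.004] [[0.406, -0.141, 0.0], [0.521, 0.091, 0.009]]
scene box_A 0.56 [487. 296.] 4987 [0.54  0.378 0.064] [[0.419, 0.292, 0.0], [0.589, 0.449, 0.208]]
scene onion 0.95 [426. 343.] 934 [0.681 0.288 0.053] [[0.643, 0.253, -0.002], [0.703, 0.321, 0.082]]
scene onion 0.74 [248. 258.] 2283 [ 0.685 -0.126  0.14 ] [[0.665, -0.182, 0.058], [0.696, -0.074, 0.21]]
scene garlic 0.79 [291. 325.] 484 [0.748 0.006 0.028] [[0.707, -0.024, -0.003], [0.766, 0.027, 0.053]]
scene lemon 0.66 [429. 269.] 363 [0.47  0.236 0.038] [[0.447, 0.211, 0.011], [0.483, 0.259, 0.057]]
scene tomato 0.66 [198. 260.] 477 [ 0.676 -0.28   0.038] [[0.644, -0.333, -0.003], [0.694, -0.26, 0.049]]
side thermo 0.67 [306. 175.] 152 [ 0.296 -0.417  0.034] [[0.25,
[... 1493 characters left out ...]
0.8, 'joint_pos': array([-1.39598698e-01,  3.13171719e-01,  4.60801632e-02,  1.30360089e+00,
        4.45726965e-05,  1.43119056e+00]), 'qvel': array([ 0.00177834,  0.00071005,  0.00019064, -0.00149467, -0.00099846,
        0.00122004]), 'tau': array([-4.40003450e-04, -4.80390465e+01,  2.98793507e+01, -1.17005407e-04,
       -2.42764936e-04,  2.45659646e-05]), 'tcp_pos': array([ 5.75030471e-01, -5.04641579e-07,  2.50331160e-01]), 'orientation': array([2.80694533e-05, 7.07104281e-01, 7.07109279e-01, 4.90589495e-05]), 'wrist_force': array([ 0.71358594, -0.08105048,  0.03300467]), 'ft_torque': array([ 0.0303073 , -0.00961921, -0.03111298]), 'grip_force': 0.0, 'finger_gap': 0.08553374865620517})
```

View pics/scene0.png

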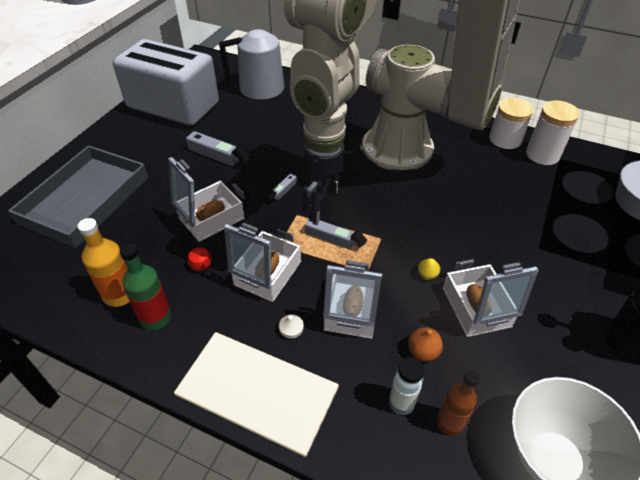

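View pics/side0.png

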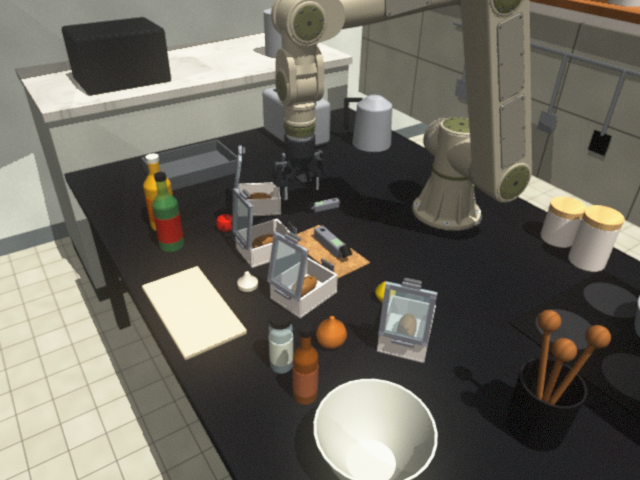

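Both pictures show four boxes. The scene picture has them at (205,205), (265,262), (352,298) and (480,298). There are three thermometer look-alikes: a large one at (213,148), a small one at (284,186), and one on the cork mat at (335,233). The one on the mat is the middle size and its snout points right, towards +y. Next I'll measure it with a close crop.

```bash
cat >> h.py <<'E'
from scipy.optimize import least_squares
def box_fit(P,im,c0):
    # rim points: white, z .052-.064; fit rectangle midline 135x105
    d=np.linalg.norm(P[...,:2]-c0,axis=-1); g=im.astype(int)
    k=(P[...,2]>.053)&(P[...,2]<.064)&(d<.11)&(g.min(-1)>70)&(g.max(-1)-g.min(-1)<40)
    p=P[k][:,:2]
    def res(q):
        a=p-q[:2]; c,s=np.cos(q[2]),np.sin(q[2]); x=a[:,0]*c+a[:,1]*s; y=-a[:,0]*s+a[:,1]*c
        dx,dy=abs(x)-.0675,abs(y)-.0525
        return np.where((dx<0)&(dy<0),np.maximum(dx,dy),np.hypot(np.maximum(dx,0),np.maximum(dy,0)))
    best=None
    for y in np.radians([-40,-20,0,20,40]):
        for o in ([0,0],[.02,0],[-.02,0],[0,.02],[0,-.02]):
            r=least_squares(res,[c0[0]+o[0],c0[1]+o[1],y],loss='soft_l1',f_scale=.003)
            if best is None or r.cost<best.cost: best=r
    return np.r_[best.x[:2],np.degrees(best.x[2])],len(p),np.sqrt(np.median(best.fun**2) if 0 else 2*best.cost/max(len(p),1))
E
python3 - <<'E'
from h import *
im,W=shot('wrist'); cv2.imwrite('pics/w0.png',im)
src=[(im,W)]+[(cv2.imread(f'pics/{n}0.png'),np.load(f'/tmp/{n}.npy')) for n in('scene','side')]
G=np.concatenate([a[0].reshape(-1,1,3) for a in src]);Q=np.concatenate([a[1].reshape(-1,1,3) for a in src])
for nm,u,v in(('A',470,298),('B',352,300),('C',262,268),('D',205,208)):
    c0=np.load('/tmp/scene.npy')[v-6:v+6,u-6:u+6].reshape(-1,3); c0=np.nanmedian(c0,0)[:2]
    print(nm,c0.round(3),[ (f[0].round(3).tolist(),f[1],round(f[2],4)) for f in [box_fit(p,i,c0) for i,p in src]+[box_fit(Q,G,c0)]])
# thermo & mat
for n,o in [('wrist',env.outline_of('wrist',t)) for t in('thermo','mat')]:
    for e in o:
        p=W[e['mask']];p=p[~np.isnan(p[:,0])]
        if len(p)<50: continue
        xy=p[:,:2].astype(np.float32); top=xy[p[:,2]>.035]
        print(e['conf'],e['xy'],np.median(p,0).round(3),cv2.minAreaRect(xy), cv2.minAreaRect(top) if len(top)>5 else '',np.percentile(p[:,2],[2,50,98]).round(3))
s=cv2.imread('pics/scene0.png'); cv2.imwrite('pics/crop.png',np.hstack([cv2.resize(s[195:275,275:395],(480,320)),cv2.resize(im,(427,320))[:, :320]]))
E
```

```text
A [0.502 0.344] [([0.502, 0.344, -40.0], 0, np.float64(0.0)), ([0.504, 0.367, 38.243], 437, np.float64(0.0045)), ([0.506, 0.371, 38.725], 144, np.float64(0.0025)), ([0.506, 0.369, 38.218], 581, np.float64(0.0042))]
B [0.689 0.12 ] [([0.627, 0.102, 13.448], 2430, np.float64(0.0016)), ([0.638, 0.107, 13.236], 117, np.float64(0.0017)), ([0.636, 0.105, 13.608], 189, np.float64(0.0022)), ([0.628, 0.103, 13.462], 2736, np.float64(0.0024))]
C [ 0.689 -0.094] [([0.616, -0.126, -2.204], 1603, np.float64(0.0058)), ([0.629, -0.125, -1.559], 164, np.float64(0.0046)), ([0.626, -0.128, -1.292], 131, np.float64(0.0066)), ([0.618, -0.126, -2.541], 1898, np.float64(0.006))]
D [ 0.525 -0.362] [([0.525, -0.362, -40.0], 0, np.float64(0.0)), ([0.515, -0.355, -27.219], 277, np.float64(0.0022)), ([0.511, -0.357, -27.692], 202, np.float64(0.0034)), ([0.514, -0.356, -27.215], 479, np.float64(0.003))]
0.81 [187.7, 221.6] [ 0.455 -0.008  0.043] ((0.4526342749595642, -0.016109682619571686), (0.14134034514427185, 0.10887883603572845), 56.919986724853516) ((0.451560378074646, -0.01555606722831726), (0.14009916782
[... 482 characters left out ...]
018066406) ((0.6758195757865906, 0.11430221796035767), (0.04403039067983627, 0.11039535701274872), 13.603667259216309) [0.07  0.175 0.212]
0.59 [227.8, 209.8] [ 0.483 -0.003  0.007] ((0.46019813418388367, -0.027774229645729065), (0.12341330200433731, 0.2433687448501587), 3.580299139022827) ((0.45073002576828003, -0.040305718779563904), (0.07250390946865082, 0.1801464855670929), 28.884607315063477) [0.006 0.007 0.009]
0.51 [476.9, 209.4] [0.732 0.003 0.032] ((0.739057183265686, -6.612390279769897e-05), (0.05191413685679436, 0.05313371866941452), 24.458011627197266) ((0.7399153113365173, -2.843514084815979e-05), (0.03283234313130379, 0.03282858431339264), 71.15088653564453) [0.016 0.032 0.056]
```

View pics/w0.png

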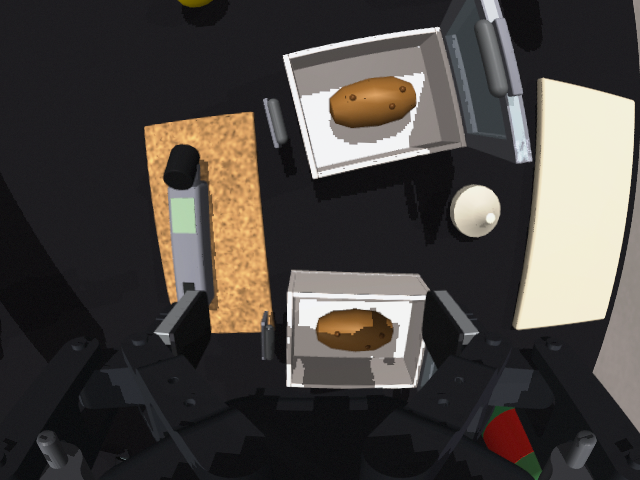

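View pics/crop.png

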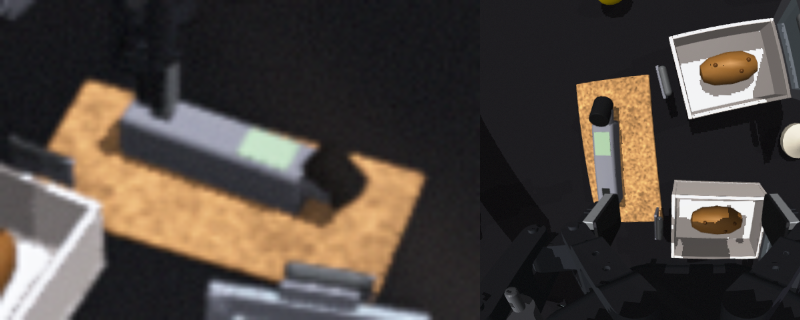

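The wrist view shows the thermometer on the mat at (188,220), snout up (+y). Box B is at (375,105), C at (355,330) and the garlic at (475,210). The visible lengths fit: large about 205 mm, small about 112 mm, and the one on the mat is the middle size.

```bash
cat > th.py <<'E'
from h import *
def thermo(im,P,mask=None):
    # rows of bar top
    k=(P[...,2]>.0385)&(P[...,2]<.0465)&(abs(P[...,0]-.455)<.04)&(P[...,1]>-.07)&(P[...,1]<.08)
    p=P[k][:,:2]
    ys=np.arange(p[:,1].min(),p[:,1].max(),.01); mid=[]
    for y in ys:
        q=p[abs(p[:,1]-y)<.005][:,0]
        if len(q)>3: mid.append((y,q.min(),q.max(),len(q)))
    return np.round(mid,4)
E
python3 - <<'E'
from th import *
im,W=shot('wrist'); np.save('/tmp/w.npy',W)
print(thermo(im,W)); print(thermo(None,np.load('/tmp/scene.npy')))
# snout extent
k=(W[...,2]>.012)&(abs(W[...,0]-.45)<.04)&(W[...,1]>.03)&(W[...,1]<.12); print(np.percentile(W[k],[1,99],axis=0).round(3))
hs=cv2.cvtColor(im,cv2.COLOR_BGR2HSV)
k=(hs[...,0]>8)&(hs[...,0]<25)&(hs[...,1]>90)&(abs(W[...,2]-.007)<.006)&(abs(W[...,0]-.46)<.1)&(abs(W[...,1])<.2)
q=W[k][:,:2].astype(np.float32); print('mat',cv2.minAreaRect(q),k.sum(),np.percentile(q,[.5,99.5],axis=0).round(3))
for a in 'ABCD':
    for e in env.outline_of('wrist','potato_'+a): 
        p=W[e['mask']];p=p[~np.isnan(p[:,0])]; print(a,e['conf'],e['xy'],e['mask'].sum(),np.median(p,0).round(3))
# potatoes by colour
k=((hs[...,0]>5)&(hs[...,0]<22)&(hs[...,1]>110)&(W[...,2]>.025)&(W[...,2]<.06)).astype(np.uint8)
n,l,st,ce=cv2.connectedComponentsWithStats(k)
for i in range(1,n):
    if st[i,4]>800:
        p=W[l==i]; print('pot',ce[i].round(),cv2.minAreaRect(p[:,:2].astype(np.float32)),np.percentile(p[:,2],98).round(4))
E
```

```text
[[-7.000e-02  4.326e-01  4.648e-01  1.480e+02]
 [-6.000e-02  4.329e-01  4.657e-01  2.860e+02]
 [-5.000e-02  4.327e-01  4.654e-01  2.970e+02]
 [-4.000e-02  4.322e-01  4.659e-01  3.150e+02]
 [-3.000e-02  4.327e-01  4.661e-01  3.160e+02]
 [-2.000e-02  4.332e-01  4.661e-01  3.260e+02]
 [-1.000e-02  4.322e-01  4.666e-01  3.260e+02]
 [ 0.000e+00  4.333e-01  4.665e-01  3.230e+02]
 [ 1.000e-02  4.334e-01  4.667e-01  3.380e+02]
 [ 2.000e-02  4.334e-01  4.659e-01  3.380e+02]
 [ 3.000e-02  4.330e-01  4.654e-01  8.000e+01]
 [ 4.000e-02  4.638e-01  4.655e-01  3.200e+01]
 [ 5.000e-02  4.394e-01  4.649e-01  4.700e+01]
 [ 6.000e-02  4.385e-01  4.651e-01  1.670e+02]]
[[-6.880e-02  4.363e-01  4.661e-01  1.700e+01]
 [-5.880e-02  4.329e-01  4.639e-01  3.200e+01]
 [-4.880e-02  4.362e-01  4.661e-01  2.600e+01]
 [-3.880e-02  4.380e-01  4.667e-01  2.400e+01]
 [-2.880e-02  4.338e-01  4.671e-01  2.900e+01]
 [-1.880e-02  4.336e-01  4.694e-01  3.000e+01]
 [-8.800e-03  4.342e-01  4.673e-01  3.300e+01]
 [ 1.200e-03  4.349e-01  4.671e-01  3.300e+01]
 [ 1.120e-02  4.340e-01  4.669e-01  2.900e+01]
 [ 2.120e-02  4.350e-01  4.669e-01  2.800e+01]
 [ 3.120e-02  4.430e-01  4.642e-01  1.400e+01]
 [ 4.120e-02  4.625e-01  4.681e-01  9.000e+00]
 [ 5.120e-02  4.564e-01  4.672e-01  1.200e+01]
 [ 6.120e-02  4.414e-01  4.646e-01  2.000e+01]]
[[0.438 0.03  0.033]
 [0.465 0.066 0.063]]
mat ((0.46024200320243835, -0.028181076049804688), (0.12339165806770325, 0.24398256838321686), 3.660337209701538) 15730 [[ 0.397 -0.143]
 [ 0.525  0.093]]
B 0.66 [413.5, 92.2] 31036 [0.659 0.104 0.051]
C 0.81 [350.8, 328.5] 16947 [ 0.614 -0.124  0.037]
pot [372. 102.] ((0.6265455484390259, 0.10220693796873093), (0.07867725938558578, 0.04385189339518547), 19.48808479309082) 0.0531
pot [354. 330.] ((0.61514812707901, -0.12435995042324066), (0.04030968248844147, 0.07888803631067276), 87.88783264160156) 0.0527
```

```bash
R='{"travel":[-0.25,-1,0],"rot":[0,0,-1],"fingers":1}'; echo "[fixed below]" >/dev/null
python3 -m pendant '[{"travel":[-0.25,-1,0],"rot":[0,0,-1],"fingers":1},{"travel":[-0.25,-1,0],"rot":[0,0,-1],"fingers":1},{"travel":[-0.25,-1,0],"rot":[0,0,-1],"fingers":1},{"travel":[-0.25,-1,0],"rot":[0,0,-1],"fingers":1},{"travel":[-0.25,-1,0],"rot":[0,0,-1],"fingers":1},{"travel":[-0.25,-1,0],"rot":[0,0,-1],"fingers":1},{"travel":[-0.25,-1,0],"rot":[0,0,-1],"fingers":1},{"travel":[-0.25,-1,0],"rot":[0,0,-1],"fingers":1}]'
python3 -m pendant '[{"travel":[0,0,0],"rot":[0,0,-1],"fingers":1},{"travel":[0,0,0],"rot":[0,0,-1],"fingers":1},{"travel":[0,0,0],"rot":[0,0,-1],"fingers":1},{"travel":[0,0,0],"rot":[0,0,-1],"fingers":1},{"travel":[0,0,0],"rot":[0,0,-1],"fingers":1},{"travel":[0,0,0],"rot":[0,0,-1],"fingers":1},{"travel":[0,0,0],"rot":[0,0,-1],"fingers":1},{"travel":[0,0,0],"rot":[0,0,-1],"fingers":1}]'
python3 -m pendant '[{"travel":[0,0,0.4],"rot":[0,0,-0.983],"fingers":1},{"travel":[0,0,0.4],"rot":[0,0,-0.983],"fingers":1},{"travel":[0,0,0.4],"rot":[0,0,-0.983],"fingers":1},{"travel":[0,0,0.4],"rot":[0,0,-0.983],"fingers":1},{"travel":[0,0,0.4],"rot":[0,0,-0.983],"fingers":1},{"travel":[0,0,0.4],"rot":[0,0,-0.983],"fingers":1},{"travel":[0,0,0.4],"rot":[0,0,-0.983],"fingers":1},{"travel":[0,0,0.4],"rot":[0,0,-0.983],"fingers":1}]'
python3 - <<'E'
from h import *
T,s=tcp(); print(T.round(4),s['joint_pos'].round(3),s['clock'])
D=np.array([.4495,-.030,.028])-T[:3,3]; print((T[:3,:3].T@D/.12).round(3))
im,W=shot('wrist'); cv2.imwrite('pics/w1.png',im)
E
```

```text
clock: 2.0
tcp_pos: [0.455, -0.03, 0.2505]
orientation: [0.0, 0.259, 0.966, 0.0]
wrist_force: [0.9, -1.0, 0.5]
finger_gap: 0.0852
grip_force: 0.0
clock: 2.8
tcp_pos: [0.455, -0.03, 0.2503]
orientation: [0.0, -0.257, 0.966, -0.0]
wrist_force: [-0.1, -0.5, 0.6]
finger_gap: 0.0855
grip_force: 0.0
clock: 3.6
tcp_pos: [0.4551, -0.03, 0.2023]
orientation: [0.0, -0.699, 0.715, -0.0]
wrist_force: [0.1, -0.1, 0.6]
finger_gap: 0.0852
grip_force: 0.0
[[-2.270e-02 -9.997e-01  1.000e-04  4.551e-01]
 [-9.997e-01  2.270e-02 -0.000e+00 -3.000e-02]
 [ 0.000e+00 -1.000e-04 -1.000e+00  2.023e-01]
 [ 0.000e+00  0.000e+00  0.000e+00  1.000e+00]] [-0.242  0.106 -0.335  1.129  0.    -1.79 ] 3.6
[1.000e-03 4.700e-02 1.453e+00]
```

View pics/w1.png

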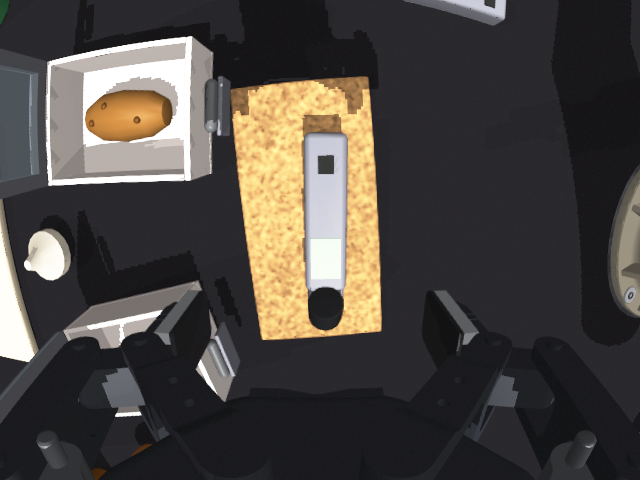

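The thermometer lies at about (325,215), snout down at (325,308), lined up with the fingers. I'll go down, grip it and lift.

```bash

python3 -m pendant '[{"travel":[0,0.047,0.3],"rot":[0,0,0],"fingers":1},{"travel":[0,0.047,0.6],"rot":[0,0,0],"fingers":1},{"travel":[0,0.047,0.9],"rot":[0,0,0],"fingers":1},{"travel":[0,0.047,1],"rot":[0,0,0],"fingers":1},{"travel":[0,0.047,1],"rot":[0,0,0],"fingers":1}]'
python3 -m pendant '[{"travel":[0,0,0.2],"rot":[0,0,0],"fingers":1},{"travel":[0,0,0.35],"rot":[0,0,0],"fingers":1},{"travel":[0,0,0.45],"rot":[0,0,0],"fingers":1},{"travel":[0,0,0.45],"rot":[0,0,0],"fingers":1},{"travel":[0,0,0.45],"rot":[0,0,0],"fingers":-1},{"travel":[0,0,0.45],"rot":[0,0,0],"fingers":-1},{"travel":[0,0,0.45],"rot":[0,0,0],"fingers":-1},{"travel":[0,0,0.45],"rot":[0,0,0],"fingers":-1},{"travel":[0,0,0.45],"rot":[0,0,0],"fingers":-1},{"travel":[0,0,0.45],"rot":[0,0,0],"fingers":-1}]' 50
python3 -m pendant '[{"travel":[0,0,0],"rot":[0,0,0],"fingers":-1},{"travel":[0,0,0],"rot":[0,0,0],"fingers":-1},{"travel":[0,0,0],"rot":[0,0,0],"fingers":-1}]'
```

```text
clock: 4.15
tcp_pos: [0.4475, -0.0295, 0.0803]
orientation: [-0.001, -0.699, 0.715, 0.002]
wrist_force: [0.4, -0.9, 0.5]
finger_gap: 0.0859
grip_force: 0.0
clock: 5.15
tcp_pos: [0.45, -0.0301, 0.0292]
orientation: [0.0, -0.701, 0.713, -0.001]
wrist_force: [-1.3, 0.3, 6.3]
finger_gap: 0.0335
grip_force: 51.5
clock: 5.45
tcp_pos: [0.45, -0.0301, 0.0292]
orientation: [0.0, -0.701, 0.713, -0.001]
wrist_force: [-0.8, -0.3, 7.2]
finger_gap: 0.0335
grip_force: 51.5
```

```bash

python3 -m pendant '[{"travel":[0,0,-0.2],"rot":[0,0,0],"fingers":-1},{"travel":[0,0,-0.5],"rot":[0,0,0],"fingers":-1},{"travel":[0,0,-0.8],"rot":[0,0,0],"fingers":-1},{"travel":[0,0,-1],"rot":[0,0,0],"fingers":-1}]'
python3 -m pendant '[{"travel":[-0.2,0.1,-0.2],"rot":[0,0,0],"fingers":-1},{"travel":[-0.5,0.3,-0.5],"rot":[0,0,0],"fingers":-1},{"travel":[-0.8,0.5,-0.8],"rot":[0,0,0],"fingers":-1},{"travel":[-1,0.8,-0.8],"rot":[0,0,0],"fingers":-1}]'
python3 -m pendant '[{"travel":[-0.3,0,0],"rot":[0,0,0],"fingers":-1},{"travel":[-0.6,0,0],"rot":[0,0,0],"fingers":-1},{"travel":[-0.9,0,0],"rot":[0,0,0],"fingers":-1},{"travel":[-1,0,0],"rot":[0,0,0],"fingers":-1}]'
python3 -m pendant '[{"travel":[-0.3,0,0],"rot":[0,0,0],"fingers":-1},{"travel":[-0.6,0,0],"rot":[0,0,0],"fingers":-1},{"travel":[-0.9,0,0],"rot":[0,0,0],"fingers":-1},{"travel":[-1,0,0],"rot":[0,0,0],"fingers":-1}]'
python3 -m pendant '[{"travel":[-0.3,0,0],"rot":[0,0,0],"fingers":-1},{"travel":[-0.6,0,0],"rot":[0,0,0],"fingers":-1},{"travel":[-0.9,0,0],"rot":[0,0,0],"fingers":-1},{"travel":[-1,0,0],"rot":[0,0,0],"fingers":-1},{"travel":[-1,0,0],"rot":[0,0,0],"fingers":-1}]'
cat >> h.py <<'E'
def pots(im,P):
    hs=cv2.cvtColor(im,cv2.COLOR_BGR2HSV)
    k=((hs[...,0]>4)&(hs[...,0]<24)&(hs[...,1]>90)&(P[...,2]>.02)&(P[...,2]<.058)).astype(np.uint8)
    n,l,st,ce=cv2.connectedComponentsWithStats(k)
    for i in range(1,n):
        if st[i,4]>400:
            p=P[l==i]; r=cv2.minAreaRect(p[:,:2].astype(np.float32)); t=p[p[:,2]>np.percentile(p[:,2],98)-.006]
            print('pot px',ce[i].round(),np.round(r[0],4),np.round(r[1],3),round(r[2],1),'topmean',t.mean(0).round(4),'box',[x.round(4) if hasattr(x,'round') else x for x in box_fit(P,im,np.array(r[0]))])
E
python3 - <<'E'
from h import *
T,s=tcp(); print(T.round(4),s['joint_pos'].round(3),s['clock'],s['finger_gap'])
im,W=shot('wrist'); cv2.imwrite('pics/w2.png',im); pots(im,W); np.save('/tmp/w2.npy',W)
E
```

```text
clock: 5.85
tcp_pos: [0.4499, -0.03, 0.1506]
orientation: [0.001, -0.701, 0.713, -0.001]
wrist_force: [0.7, -0.8, -2.2]
finger_gap: 0.0335
grip_force: 50.6
clock: 6.25
tcp_pos: [0.3601, 0.0909, 0.2472]
orientation: [0.003, -0.7, 0.714, -0.002]
wrist_force: [0.4, 0.5, -1.9]
finger_gap: 0.0334
grip_force: 50.6
clock: 6.65
tcp_pos: [0.3595, 0.2124, 0.2439]
orientation: [0.0, -0.702, 0.712, 0.0]
wrist_force: [0.7, 0.3, -0.9]
finger_gap: 0.0332
grip_force: 50.5
clock: 7.05
tcp_pos: [0.362, 0.3321, 0.2434]
orientation: [0.0, -0.702, 0.713, 0.0]
wrist_force: [-0.1, -0.7, -2.3]
finger_gap: 0.0335
grip_force: 50.6
clock: 7.55
tcp_pos: [0.3641, 0.4504, 0.243]
orientation: [-0.001, -0.701, 0.713, -0.0]
wrist_force: [0.1, -0.5, -2.0]
finger_gap: 0.0331
grip_force: 50.6
[[-1.650e-02 -9.999e-01 -8.000e-04  3.641e-01]
 [-9.999e-01  1.650e-02 -1.300e-03  4.504e-01]
 [ 1.300e-03  8.000e-04 -1.000e+00  2.430e-01]
 [ 0.000e+00  0.000e+00  0.000e+00  1.000e+00]] [ 0.753  0.325  0.044  1.292 -0.    -0.802] 7.55 0.03310790059165865
pot px [44. 76.] [0.6631 0.2886] [0.068 0.066] 28.5 topmean [0.6538 0.2908 0.0552] box [array([  0.5042,   0.3812, -48.3327]), 39, np.float64(0.0009)]
pot px [171. 124.] [0.4987 0.364 ] [0.079 0.044] 32.1 topmean [0.4988 0.3641 0.0502] box [array([ 0.4992,  0.3642, 38.2476]), 4084, np.float64(0.0031)]
```

View pics/w2.png

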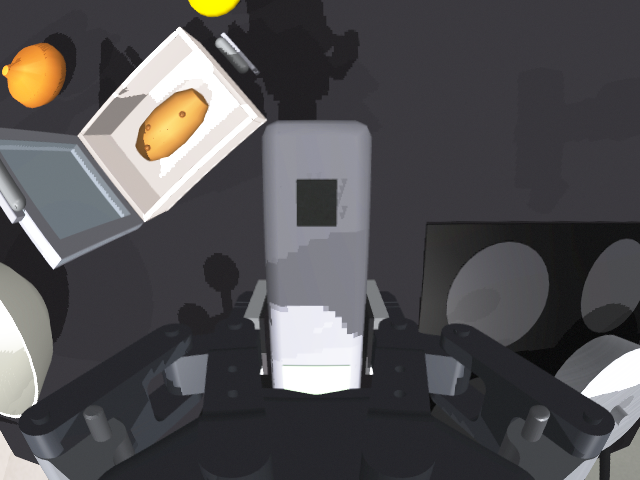

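Box A is at (172,124), open with its lid to the lower left. The thermometer sits straight in the grip at (318,250). Next I'll get its pose in the hand and work out the aim poses.

```bash
cat > aim.py <<'E'
from h import *
# thermo in tool frame: thermo x=-tool x, thermo y=-tool y? (z up = -tool z) ; origin offset
OFF=np.array([0,0,.023]); 
def aim(p,psi,d=.09,up=0):
    T,s=tcp(); c,n=np.cos(np.radians(psi)),np.sin(np.radians(psi))
    fx=np.array([c,n,0]); z=np.array([0,0,1.]); 
    lens=np.array(p)-d*(fx-z)/np.sqrt(2)
    org=lens-.088*fx-.022*z
    Rt=np.stack([-fx,-np.cross(z,fx)*-1*-1,-z],1)
    # tool x=-fx, tool z=-z, tool y=z x x
    Rt[:,1]=np.cross(Rt[:,2],Rt[:,0])
    goal=org-Rt@OFF+np.array([0,0,up])
    print('goal',goal.round(4),'travel',(T[:3,:3].T@(goal-T[:3,3])/.12).round(3),'rot',(R.from_matrix(T[:3,:3].T@Rt).as_rotvec(degrees=True)/60).round(3),'now',T[:3,3].round(4))
def lens_now(p):
    T,s=tcp(); M=T[:3,:3]; org=T[:3,3]+M@OFF; fx=-M[:,0]; fz=-M[:,2]
    l=org+.088*fx+.022*fz; a=(fx-fz)/np.sqrt(2); v=np.array(p)-l
    t=v@a; print('dist',np.linalg.norm(v).round(4),'miss',np.linalg.norm(v-t*a).round(4),'angle',np.degrees(np.arccos(t/np.linalg.norm(v))).round(2),(v-t*a).round(4),'clock',s['clock'],'gap',s['finger_gap'])
E
python3 - <<'E'
from aim import *
W=np.load('/tmp/w2.npy'); T,s=tcp(); Q=(W-T[:3,3])@T[:3,:3]
k=(abs(Q[...,1])<.03)&(Q[...,0]>.015)&(Q[...,0]<.12)&(Q[...,2]>-.04)&(Q[...,2]<.04); q=Q[k]
for x in np.arange(.02,.085,.01):
    a=q[abs(q[:,0]-x)<.004]
    if len(a): print(x.round(3),len(a),np.percentile(a,[1,50,99],axis=0)[:,1:].round(4).tolist())
print('xmax',np.percentile(q[:,0],[98,99.5]).round(4))
for p in (.4988,.3641,.052),(.4988,.3641,.052): aim(p,38.2,up=.1)
E
```

```text
0.02 2324 [[-0.0173, -0.0152], [-0.001, -0.0138], [0.0154, -0.0096]]
0.03 2513 [[-0.0173, -0.0151], [-0.001, -0.0137], [0.0154, -0.0094]]
0.04 2617 [[-0.0172, -0.017], [-0.001, -0.0141], [0.0154, -0.0095]]
0.05 2876 [[-0.0173, -0.0169], [-0.001, -0.014], [0.0154, -0.0094]]
0.06 2912 [[-0.0174, -0.0153], [-0.001, -0.0137], [0.0156, -0.0095]]
0.07 1174 [[-0.0161, -0.0144], [-0.0011, -0.0123], [0.0141, -0.0083]]
xmax [0.0684 0.0695]
goal [0.3796 0.2703 0.2166] travel [ 1.488 -0.156  0.224] rot [-0.    -0.002  0.847] now [0.3641 0.4492 0.2432]
goal [0.3796 0.2703 0.2166] travel [ 1.488 -0.156  0.224] rot [-0.    -0.002  0.847] now [0.3641 0.4492 0.2432]
```

```bash
sed -i 's/OFF=np.array(\[0,0,.023\])/OFF=np.array([0,0,.0223])/' aim.py
python3 -m pendant '[{"travel":[0.3,0,0],"rot":[0,0,0],"fingers":-1},{"travel":[0.6,0,0],"rot":[0,0,0],"fingers":-1},{"travel":[0.9,-0.05,0],"rot":[0,0,0.1],"fingers":-1},{"travel":[1.0,-0.1,0],"rot":[0,0,0.2],"fingers":-1},{"travel":[1.0,-0.1,0],"rot":[0,0,0.4],"fingers":-1},{"travel":[1.0,-0.1,0],"rot":[0,0,0.4],"fingers":-1},{"travel":[1.0,-0.1,0],"rot":[0,0,0.4],"fingers":-1}]'
python3 - <<'E'
from aim import *
aim((.4988,.3641,.052),38.2)
E
```

```text
clock: 8.3
tcp_pos: [0.3739, 0.3277, 0.2441]
orientation: [-0.0, -0.536, 0.844, -0.0]
wrist_force: [-0.1, 0.0, -1.4]
finger_gap: 0.0337
grip_force: 50.6
goal [0.3796 0.2703 0.1159] travel [ 0.412 -0.246  1.068] rot [-0.    -0.     0.444] now [0.3739 0.3277 0.2441]
```

```bash

python3 -m pendant '[{"travel":[0.2,-0.1,0.1],"rot":[0,0,0.1],"fingers":-1},{"travel":[0.412,-0.246,0.3],"rot":[0,0,0.25],"fingers":-1},{"travel":[0.412,-0.246,0.5],"rot":[0,0,0.38],"fingers":-1},{"travel":[0.412,-0.246,0.7],"rot":[0,0,0.444],"fingers":-1},{"travel":[0.412,-0.246,0.9],"rot":[0,0,0.444],"fingers":-1},{"travel":[0.412,-0.246,1],"rot":[0,0,0.444],"fingers":-1},{"travel":[0.412,-0.246,1],"rot":[0,0,0.444],"fingers":-1},{"travel":[0.412,-0.246,1],"rot":[0,0,0.444],"fingers":-1}]'
python3 - <<'E'
from aim import *
P=(.4988,.3641,.052); aim(P,38.2); lens_now(P)
im,S=shot('side'); cv2.imwrite('pics/s1.png',cv2.resize(im[180:420,280:600],(640,480)))
E
```

```text
clock: 9.1
tcp_pos: [0.3802, 0.2723, 0.1245]
orientation: [0.0, -0.329, 0.944, -0.0]
wrist_force: [-0.2, 0.1, -1.7]
finger_gap: 0.0336
grip_force: 50.7
goal [0.3796 0.2703 0.1159] travel [ 0.014 -0.01   0.071] rot [-0.     0.     0.003] now [0.3802 0.2723 0.1245]
dist 0.0952 miss 0.0075 angle 4.52 [-0.003  -0.0045 -0.0052] clock 9.1 gap 0.03360997079484092
```

View pics/s1.png

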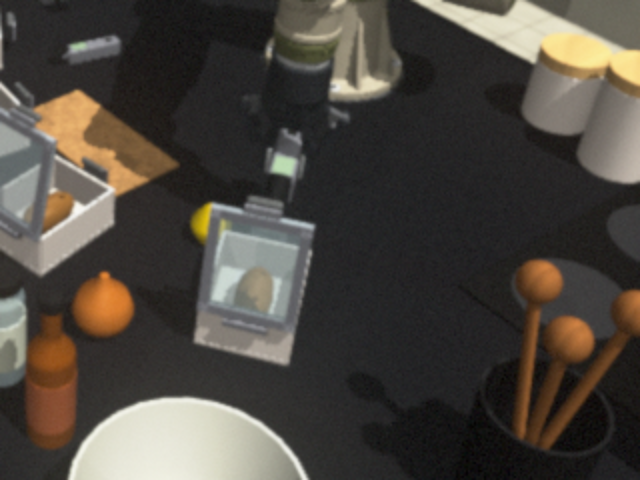

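The side crop shows the thermometer at (285,160) pointing into box A at (255,285), with the lemon clear at (203,222). I'll make the last correction and hold for over 3 s.

```bash

H='hold'
python3 -m pendant '[{"travel":[0.014,-0.01,0.071],"rot":[0,0,0],"fingers":-1},{"travel":[0.014,-0.01,0.071],"rot":[0,0,0],"fingers":-1},{"travel":[0.014,-0.01,0.071],"rot":[0,0,0],"fingers":-1},{"travel":[0.014,-0.01,0.071],"rot":[0,0,0],"fingers":-1},{"travel":[0.014,-0.01,0.071],"rot":[0,0,0],"fingers":-1},{"travel":[0.014,-0.01,0.071],"rot":[0,0,0],"fingers":-1},{"travel":[0.014,-0.01,0.071],"rot":[0,0,0],"fingers":-1},{"travel":[0.014,-0.01,0.071],"rot":[0,0,0],"fingers":-1},{"travel":[0.014,-0.01,0.071],"rot":[0,0,0],"fingers":-1},{"travel":[0.014,-0.01,0.071],"rot":[0,0,0],"fingers":-1}]'
python3 - <<'E'
from aim import *
P=(.4988,.3641,.052); lens_now(P)
E
python3 -m pendant '[{"travel":[0,0,0],"rot":[0,0,0],"fingers":-1},{"travel":[0,0,0],"rot":[0,0,0],"fingers":-1},{"travel":[0,0,0],"rot":[0,0,0],"fingers":-1},{"travel":[0,0,0],"rot":[0,0,0],"fingers":-1},{"travel":[0,0,0],"rot":[0,0,0],"fingers":-1},{"travel":[0,0,0],"rot":[0,0,0],"fingers":-1},{"travel":[0,0,0],"rot":[0,0,0],"fingers":-1},{"travel":[0,0,0],"rot":[0,0,0],"fingers":-1},{"travel":[0,0,0],"rot":[0,0,0],"fingers":-1},{"travel":[0,0,0],"rot":[0,0,0],"fingers":-1}]'
python3 -m pendant '[{"travel":[0,0,0],"rot":[0,0,0],"fingers":-1},{"travel":[0,0,0],"rot":[0,0,0],"fingers":-1},{"travel":[0,0,0],"rot":[0,0,0],"fingers":-1},{"travel":[0,0,0],"rot":[0,0,0],"fingers":-1},{"travel":[0,0,0],"rot":[0,0,0],"fingers":-1},{"travel":[0,0,0],"rot":[0,0,0],"fingers":-1},{"travel":[0,0,0],"rot":[0,0,0],"fingers":-1},{"travel":[0,0,0],"rot":[0,0,0],"fingers":-1},{"travel":[0,0,0],"rot":[0,0,0],"fingers":-1},{"travel":[0,0,0],"rot":[0,0,0],"fingers":-1}]'
python3 -m pendant '[{"travel":[0,0,0],"rot":[0,0,0],"fingers":-1},{"travel":[0,0,0],"rot":[0,0,0],"fingers":-1},{"travel":[0,0,0],"rot":[0,0,0],"fingers":-1},{"travel":[0,0,0],"rot":[0,0,0],"fingers":-1},{"travel":[0,0,0],"rot":[0,0,0],"fingers":-1},{"travel":[0,0,0],"rot":[0,0,0],"fingers":-1},{"travel":[0,0,0],"rot":[0,0,0],"fingers":-1},{"travel":[0,0,0],"rot":[0,0,0],"fingers":-1},{"travel":[0,0,0],"rot":[0,0,0],"fingers":-1},{"travel":[0,0,0],"rot":[0,0,0],"fingers":-1}]'
python3 - <<'E'
from aim import *
P=(.4988,.3641,.052); lens_now(P)
# look for changes in box B and others in scene vs before
im,S=shot('scene'); cv2.imwrite('pics/scene1.png',im); a=cv2.imread('pics/scene0.png'); d=cv2.absdiff(im,a).max(-1); 
for n,(u,v) in dict(A=(480,298),B=(352,300),C=(262,265),D=(205,208)).items(): print(n,(d[v-35:v+35,u-35:u+35]>40).sum())
aim((.6267,.1022,.052),13.5,up=.1)
E
```

```text
clock: 10.15
tcp_pos: [0.3793, 0.2704, 0.1153]
orientation: [0.0, -0.328, 0.945, -0.0]
wrist_force: [-0.0, -0.3, -1.7]
finger_gap: 0.0332
grip_force: 50.8
dist 0.0897 miss 0.0008 angle 0.54 [ 0.0007 -0.0003  0.0004] clock 10.15 gap 0.03322172873499116
clock: 11.15
tcp_pos: [0.3793, 0.2704, 0.1153]
orientation: [0.0, -0.328, 0.945, -0.0]
wrist_force: [0.2, -0.3, -2.9]
finger_gap: 0.0333
grip_force: 50.8
clock: 12.15
tcp_pos: [0.3794, 0.2704, 0.1154]
orientation: [0.0, -0.328, 0.945, -0.0]
wrist_force: [-0.0, 0.0, -2.3]
finger_gap: 0.0334
grip_force: 50.8
clock: 13.15
tcp_pos: [0.3793, 0.2705, 0.1153]
orientation: [0.0, -0.328, 0.945, -0.0]
wrist_force: [0.3, -1.0, -2.7]
finger_gap: 0.0332
grip_force: 50.8
dist 0.0897 miss 0.0008 angle 0.53 [ 0.0007 -0.0003  0.0004] clock 13.15 gap 0.0332400724325924
A 7
B 0
C 294
D 1270
goal [0.4793 0.0668 0.2159] travel [ 0.4   -1.847 -0.838] rot [-0.     0.     0.414] now [0.3794 0.2705 0.1153]
```

```bash

python3 -m pendant '[{"travel":[0,0,-0.3],"rot":[0,0,0],"fingers":-1},{"travel":[0,-0.2,-0.6],"rot":[0,0,0],"fingers":-1},{"travel":[0.1,-0.5,-0.8],"rot":[0,0,0.1],"fingers":-1},{"travel":[0.2,-0.8,-0.8],"rot":[0,0,0.2],"fingers":-1},{"travel":[0.2,-0.9,-0.8],"rot":[0,0,0.3],"fingers":-1},{"travel":[0.2,-0.9,-0.8],"rot":[0,0,0.4],"fingers":-1},{"travel":[0.2,-0.9,-0.8],"rot":[0,0,0.414],"fingers":-1}]'
python3 - <<'E'
from aim import *
aim((.6267,.1022,.052),13.5)
E
```

```text
clock: 13.9
tcp_pos: [0.4277, 0.1703, 0.2114]
orientation: [0.0, -0.116, 0.993, 0.0]
wrist_force: [0.1, 0.3, -1.4]
finger_gap: 0.0332
grip_force: 50.9
goal [0.4793 0.0668 0.1159] travel [-0.218 -0.938  0.795] rot [ 0.     0.    -0.002] now [0.4277 0.1703 0.2114]
```

```bash

python3 -m pendant '[{"travel":[0,-0.3,0],"rot":[0,0,0],"fingers":-1},{"travel":[-0.1,-0.6,0],"rot":[0,0,0],"fingers":-1},{"travel":[-0.218,-0.938,0.1],"rot":[0,0,0],"fingers":-1},{"travel":[-0.218,-0.938,0.3],"rot":[0,0,0],"fingers":-1},{"travel":[-0.218,-0.938,0.5],"rot":[0,0,0],"fingers":-1},{"travel":[-0.218,-0.938,0.7],"rot":[0,0,0],"fingers":-1},{"travel":[-0.218,-0.938,0.795],"rot":[0,0,0],"fingers":-1},{"travel":[-0.218,-0.938,0.795],"rot":[0,0,0],"fingers":-1},{"travel":[-0.218,-0.938,0.795],"rot":[0,0,0],"fingers":-1},{"travel":[-0.218,-0.938,0.795],"rot":[0,0,0],"fingers":-1}]'
python3 - <<'E'
from aim import *
P=(.6267,.1022,.052); lens_now(P); aim(P,13.5)
im,S=shot('side'); cv2.imwrite('pics/s2.png',np.hstack([cv2.resize(im[180:360,200:400],(400,360)),cv2.resize(shot('scene')[0][200:380,230:430],(400,360))]))
E
```

```text
clock: 14.9
tcp_pos: [0.4803, 0.0677, 0.1172]
orientation: [0.001, -0.118, 0.993, -0.0]
wrist_force: [-1.1, 0.6, -2.3]
finger_gap: 0.0332
grip_force: 51.2
dist 0.0902 miss 0.0023 angle 1.44 [-0.0013 -0.0011 -0.0015] clock 14.9 gap 0.033167164721048685
goal [0.4793 0.0668 0.1159] travel [ 0.01  -0.006  0.011] rot [-0.001  0.002  0.001] now [0.4803 0.0677 0.1172]
```

View pics/s2.png

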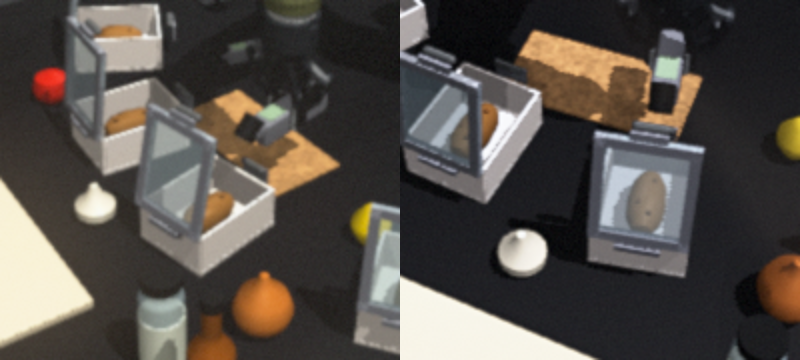

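Both crops show the thermometer in front of box B, in line with its potato (right crop, snout (662,105), potato (648,198)). I'll hold it here.

```bash

python3 -m pendant '[{"travel":[0,0,0],"rot":[0,0,0],"fingers":-1},{"travel":[0,0,0],"rot":[0,0,0],"fingers":-1},{"travel":[0,0,0],"rot":[0,0,0],"fingers":-1},{"travel":[0,0,0],"rot":[0,0,0],"fingers":-1},{"travel":[0,0,0],"rot":[0,0,0],"fingers":-1},{"travel":[0,0,0],"rot":[0,0,0],"fingers":-1},{"travel":[0,0,0],"rot":[0,0,0],"fingers":-1},{"travel":[0,0,0],"rot":[0,0,0],"fingers":-1},{"travel":[0,0,0],"rot":[0,0,0],"fingers":-1},{"travel":[0,0,0],"rot":[0,0,0],"fingers":-1}]'
python3 - <<'E'
from aim import *
lens_now((.6267,.1022,.052))
E
python3 -m pendant '[{"travel":[0,0,0],"rot":[0,0,0],"fingers":-1},{"travel":[0,0,0],"rot":[0,0,0],"fingers":-1},{"travel":[0,0,0],"rot":[0,0,0],"fingers":-1},{"travel":[0,0,0],"rot":[0,0,0],"fingers":-1},{"travel":[0,0,0],"rot":[0,0,0],"fingers":-1},{"travel":[0,0,0],"rot":[0,0,0],"fingers":-1},{"travel":[0,0,0],"rot":[0,0,0],"fingers":-1},{"travel":[0,0,0],"rot":[0,0,0],"fingers":-1},{"travel":[0,0,0],"rot":[0,0,0],"fingers":-1},{"travel":[0,0,0],"rot":[0,0,0],"fingers":-1}]'
python3 -m pendant '[{"travel":[0,0,0],"rot":[0,0,0],"fingers":-1},{"travel":[0,0,0],"rot":[0,0,0],"fingers":-1},{"travel":[0,0,0],"rot":[0,0,0],"fingers":-1},{"travel":[0,0,0],"rot":[0,0,0],"fingers":-1},{"travel":[0,0,0],"rot":[0,0,0],"fingers":-1},{"travel":[0,0,0],"rot":[0,0,0],"fingers":-1},{"travel":[0,0,0],"rot":[0,0,0],"fingers":-1},{"travel":[0,0,0],"rot":[0,0,0],"fingers":-1},{"travel":[0,0,0],"rot":[0,0,0],"fingers":-1},{"travel":[0,0,0],"rot":[0,0,0],"fingers":-1}]'
python3 -m pendant '[{"travel":[0,0,0],"rot":[0,0,0],"fingers":-1},{"travel":[0,0,0],"rot":[0,0,0],"fingers":-1},{"travel":[0,0,0],"rot":[0,0,0],"fingers":-1},{"travel":[0,0,0],"rot":[0,0,0],"fingers":-1},{"travel":[0,0,0],"rot":[0,0,0],"fingers":-1},{"travel":[0,0,0],"rot":[0,0,0],"fingers":-1}]'
python3 - <<'E'
from aim import *
P=(.6267,.1022,.052); lens_now(P)
im,S=shot('scene'); cv2.imwrite('pics/scene2.png',im); a=cv2.imread('pics/scene0.png'); b=cv2.imread('pics/scene1.png')
for n,(u,v) in dict(A=(480,298),B=(352,300),C=(262,265),D=(205,208)).items(): print(n,[(cv2.absdiff(im,z).max(-1)[v-35:v+35,u-35:u+35]>40).sum() for z in(a,b)])
for nm,I in(('0',None),('2',S)):
    I=np.load('/tmp/scene.npy') if nm=='0' else S; g=a if nm=='0' else im
    for n,c in dict(C=(.616,-.126),D=(.513,-.356)).items(): print(nm,n,box_fit(I,g,np.array(c)))
aim((.6151,-.1244,.052),-2.2,up=.1)
E
```

```text
clock: 16.0
tcp_pos: [0.4792, 0.0675, 0.1159]
orientation: [0.0, -0.118, 0.993, -0.0]
wrist_force: [-0.3, -0.8, -1.8]
finger_gap: 0.0334
grip_force: 51.2
dist 0.0899 miss 0.0007 angle 0.45 [ 0.0001 -0.0007 -0.0001] clock 16.0 gap 0.03335046272858799
clock: 17.0
tcp_pos: [0.4793, 0.0675, 0.116]
orientation: [0.0, -0.118, 0.993, -0.0]
wrist_force: [-0.1, -0.4, -2.0]
finger_gap: 0.0336
grip_force: 51.2
clock: 18.0
tcp_pos: [0.4793, 0.0675, 0.116]
orientation: [0.0, -0.118, 0.993, -0.0]
wrist_force: [0.7, -0.1, -2.3]
finger_gap: 0.0335
grip_force: 51.2
clock: 18.6
tcp_pos: [0.4792, 0.0675, 0.1159]
orientation: [0.0, -0.118, 0.993, -0.0]
wrist_force: [0.9, -0.5, -2.0]
finger_gap: 0.0333
grip_force: 51.2
dist 0.0899 miss 0.0007 angle 0.42 [ 0.0001 -0.0007 -0.0001] clock 18.6 gap 0.033306721737624514
A [np.int64(0), np.int64(7)]
B [np.int64(0), np.int64(0)]
C [np.int64(378), np.int64(231)]
D [np.int64(1275), np.int64(0)]
0 C (array([ 0.61959422, -0.12502617, -2.1446871 ]), 307, np.float64(0.003650521125404004))
0 D (array([  0.51518244,  -0.35457775, -27.21944827]), 277, np.float64(0.0021930063658408415))
2 C (array([ 0.6198144 , -0.12492363, -2.30001608]), 313, np.float64(0.0032364272812591523))
2 D (array([  0.51416889,  -0.35370574, -27.32693638]), 306, np.float64(0.0037441328861494423))
goal [ 0.4636 -0.1186  0.2159] travel [ 0.489 -1.477 -0.833] rot [-0.     0.     0.262] now [0.4792 0.0675 0.1159]
```

```bash

python3 -m pendant '[{"travel":[0.1,0,-0.3],"rot":[0,0,0],"fingers":-1},{"travel":[0.3,-0.2,-0.6],"rot":[0,0,0],"fingers":-1},{"travel":[0.4,-0.5,-0.7],"rot":[0,0,0.1],"fingers":-1},{"travel":[0.489,-0.8,-0.7],"rot":[0,0,0.2],"fingers":-1},{"travel":[0.489,-1,-0.7],"rot":[0,0,0.262],"fingers":-1},{"travel":[0.489,-1,-0.7],"rot":[0,0,0.262],"fingers":-1}]'
python3 - <<'E'
from aim import *
aim((.6151,-.1244,.052),-2.2)
E
```

```text
clock: 19.25
tcp_pos: [0.4511, -0.0656, 0.2004]
orientation: [0.001, 0.022, 1.0, -0.001]
wrist_force: [-0.2, 0.3, -2.1]
finger_gap: 0.0333
grip_force: 51.3
goal [ 0.4636 -0.1186  0.1159] travel [-0.122 -0.436  0.705] rot [-0.001  0.002 -0.005] now [ 0.4511 -0.0656  0.2004]
```

```bash

python3 -m pendant '[{"travel":[0,-0.2,0],"rot":[0,0,0],"fingers":-1},{"travel":[-0.1,-0.436,0.1],"rot":[0,0,0],"fingers":-1},{"travel":[-0.122,-0.436,0.3],"rot":[0,0,0],"fingers":-1},{"travel":[-0.122,-0.436,0.5],"rot":[0,0,0],"fingers":-1},{"travel":[-0.122,-0.436,0.705],"rot":[0,0,0],"fingers":-1},{"travel":[-0.122,-0.436,0.705],"rot":[0,0,0],"fingers":-1},{"travel":[-0.122,-0.436,0.705],"rot":[0,0,0],"fingers":-1},{"travel":[-0.122,-0.436,0.705],"rot":[0,0,0],"fingers":-1}]'
python3 -m pendant '[{"travel":[0,0,0],"rot":[0,0,0],"fingers":-1},{"travel":[0,0,0],"rot":[0,0,0],"fingers":-1},{"travel":[0,0,0],"rot":[0,0,0],"fingers":-1},{"travel":[0,0,0],"rot":[0,0,0],"fingers":-1},{"travel":[0,0,0],"rot":[0,0,0],"fingers":-1},{"travel":[0,0,0],"rot":[0,0,0],"fingers":-1},{"travel":[0,0,0],"rot":[0,0,0],"fingers":-1},{"travel":[0,0,0],"rot":[0,0,0],"fingers":-1},{"travel":[0,0,0],"rot":[0,0,0],"fingers":-1},{"travel":[0,0,0],"rot":[0,0,0],"fingers":-1}]'
python3 - <<'E'
from aim import *
P=(.6153,-.125,.052); lens_now(P); aim(P,-2.2)
im,S=shot('scene'); print(box_fit(S,im,np.array([.616,-.126])))
E
```

```text
clock: 20.05
tcp_pos: [0.4637, -0.1158, 0.1167]
orientation: [0.001, 0.019, 1.0, -0.0]
wrist_force: [0.3, 0.5, -2.3]
finger_gap: 0.0335
grip_force: 51.3
clock: 21.05
tcp_pos: [0.4628, -0.1157, 0.1153]
orientation: [0.0, 0.019, 1.0, -0.0]
wrist_force: [-0.3, -0.7, -2.1]
finger_gap: 0.0331
grip_force: 51.3
dist 0.0904 miss 0.0036 angle 2.26 [ 0.0007 -0.0034  0.0009] clock 21.05 gap 0.03314143073022439
goal [ 0.4638 -0.1192  0.1159] travel [-0.009 -0.028 -0.005] rot [ 0.  0. -0.] now [ 0.4628 -0.1157  0.1153]
(array([ 0.61909612, -0.12495736, -2.35723713]), 328, np.float64(0.0043450325219795815))
```

```bash

python3 -m pendant '[{"travel":[-0.009,-0.028,0],"rot":[0,0,0],"fingers":-1},{"travel":[-0.009,-0.028,0],"rot":[0,0,0],"fingers":-1},{"travel":[-0.009,-0.028,0],"rot":[0,0,0],"fingers":-1},{"travel":[-0.009,-0.028,0],"rot":[0,0,0],"fingers":-1},{"travel":[-0.009,-0.028,0],"rot":[0,0,0],"fingers":-1},{"travel":[-0.009,-0.028,0],"rot":[0,0,0],"fingers":-1},{"travel":[-0.009,-0.028,0],"rot":[0,0,0],"fingers":-1},{"travel":[-0.009,-0.028,0],"rot":[0,0,0],"fingers":-1},{"travel":[-0.009,-0.028,0],"rot":[0,0,0],"fingers":-1},{"travel":[-0.009,-0.028,0],"rot":[0,0,0],"fingers":-1}]'
python3 -m pendant '[{"travel":[0,0,0],"rot":[0,0,0],"fingers":-1},{"travel":[0,0,0],"rot":[0,0,0],"fingers":-1},{"travel":[0,0,0],"rot":[0,0,0],"fingers":-1},{"travel":[0,0,0],"rot":[0,0,0],"fingers":-1},{"travel":[0,0,0],"rot":[0,0,0],"fingers":-1},{"travel":[0,0,0],"rot":[0,0,0],"fingers":-1},{"travel":[0,0,0],"rot":[0,0,0],"fingers":-1},{"travel":[0,0,0],"rot":[0,0,0],"fingers":-1},{"travel":[0,0,0],"rot":[0,0,0],"fingers":-1},{"travel":[0,0,0],"rot":[0,0,0],"fingers":-1}]'
python3 -m pendant '[{"travel":[0,0,0],"rot":[0,0,0],"fingers":-1},{"travel":[0,0,0],"rot":[0,0,0],"fingers":-1},{"travel":[0,0,0],"rot":[0,0,0],"fingers":-1},{"travel":[0,0,0],"rot":[0,0,0],"fingers":-1},{"travel":[0,0,0],"rot":[0,0,0],"fingers":-1},{"travel":[0,0,0],"rot":[0,0,0],"fingers":-1},{"travel":[0,0,0],"rot":[0,0,0],"fingers":-1},{"travel":[0,0,0],"rot":[0,0,0],"fingers":-1},{"travel":[0,0,0],"rot":[0,0,0],"fingers":-1},{"travel":[0,0,0],"rot":[0,0,0],"fingers":-1}]'
python3 -m pendant '[{"travel":[0,0,0],"rot":[0,0,0],"fingers":-1},{"travel":[0,0,0],"rot":[0,0,0],"fingers":-1},{"travel":[0,0,0],"rot":[0,0,0],"fingers":-1},{"travel":[0,0,0],"rot":[0,0,0],"fingers":-1},{"travel":[0,0,0],"rot":[0,0,0],"fingers":-1},{"travel":[0,0,0],"rot":[0,0,0],"fingers":-1}]'
python3 - <<'E'
from aim import *
P=(.6153,-.125,.052); lens_now(P)
# view pose for D: tool x yaw so that camera sees D
T,s=tcp(); print(s['joint_pos'].round(3))
m,f=cam('wrist'); print(np.array(m['T_tool_cam']).round(3),f)
E
```

```text
clock: 22.1
tcp_pos: [0.4638, -0.1191, 0.1154]
orientation: [0.0, 0.019, 1.0, -0.0]
wrist_force: [0.2, 0.2, -1.7]
finger_gap: 0.0335
grip_force: 51.3
clock: 23.1
tcp_pos: [0.4637, -0.1191, 0.1153]
orientation: [0.0, 0.019, 1.0, -0.0]
wrist_force: [0.4, 0.4, -2.1]
finger_gap: 0.0333
grip_force: 51.3
clock: 24.1
tcp_pos: [0.4637, -0.1191, 0.1153]
orientation: [0.0, 0.019, 1.0, 0.0]
wrist_force: [0.2, 0.3, -2.7]
finger_gap: 0.0328
grip_force: 51.3
clock: 24.7
tcp_pos: [0.4637, -0.1191, 0.1153]
orientation: [0.0, 0.019, 1.0, 0.0]
wrist_force: [0.1, -0.2, -2.5]
finger_gap: 0.0331
grip_force: 51.3
dist 0.0896 miss 0.0004 angle 0.27 [ 0.0003 -0.      0.0003] clock 24.7 gap 0.03309764595239779
[-0.419  0.217 -0.43   0.924  0.    -0.381]
[[-0.    -0.966 -0.258  0.064]
 [ 1.    -0.     0.001  0.001]
 [-0.001 -0.258  0.966 -0.125]
 [ 0.     0.     0.     1.   ]] 371.64829954431775
```

```bash

python3 -m pendant '[{"travel":[0.1,0,-0.3],"rot":[0,0,0],"fingers":-1},{"travel":[0.3,-0.2,-0.6],"rot":[0,0,0],"fingers":-1},{"travel":[0.6,-0.4,-0.8],"rot":[0,0,-0.1],"fingers":-1},{"travel":[0.8,-0.7,-1],"rot":[0,0,-0.25],"fingers":-1},{"travel":[0.8,-1,-1],"rot":[0,0,-0.4],"fingers":-1},{"travel":[0.8,-1,-1],"rot":[0,0,-0.55],"fingers":-1},{"travel":[0.8,-1,-1],"rot":[0,0,-0.7],"fingers":-1},{"travel":[0.8,-1,-1],"rot":[0,0,-0.85],"fingers":-1},{"travel":[0.8,-1,-1],"rot":[0,0,-1],"fingers":-1},{"travel":[0.8,-1,-1],"rot":[0,0,-1],"fingers":-1}]'
python3 -m pendant '[{"travel":[0,0,0],"rot":[0,0,-0.1],"fingers":-1},{"travel":[0,0,0],"rot":[0,0,-0.2],"fingers":-1},{"travel":[0,0,0],"rot":[0,0,-0.35],"fingers":-1},{"travel":[0,0,0],"rot":[0,0,-0.5],"fingers":-1},{"travel":[0,0,0],"rot":[0,0,-0.5],"fingers":-1},{"travel":[0,0,0],"rot":[0,0,-0.5],"fingers":-1}]'
python3 - <<'E'
from h import *
im,W=shot('wrist'); cv2.imwrite('pics/w3.png',im); pots(im,W); print(tcp()[0][:3,3])
E
```

```text
clock: 25.7
tcp_pos: [0.363, -0.2353, 0.2353]
orientation: [0.0, -0.485, 0.875, -0.0]
wrist_force: [-0.1, -0.2, -1.7]
finger_gap: 0.0332
grip_force: 51.4
clock: 26.3
tcp_pos: [0.3632, -0.2353, 0.2354]
orientation: [0.0, -0.692, 0.722, -0.0]
wrist_force: [-0.5, -0.5, -1.5]
finger_gap: 0.0334
grip_force: 51.4
pot px [152.  94.] [ 0.5116 -0.3561] [0.044 0.079] 56.7 topmean [ 0.5119 -0.3563  0.0502] box [array([  0.5117,  -0.3562, -27.2475]), 4228, np.float64(0.0038)]
pot px [ 99. 318.] [ 0.6144 -0.1302] [0.081 0.041] 0.2 topmean [ 0.6129 -0.1293  0.0502] box [array([ 0.6148, -0.1289, -2.514 ]), 2137, np.float64(0.0029)]
[ 0.36315164 -0.23530818  0.23536359]
```

View pics/w3.png

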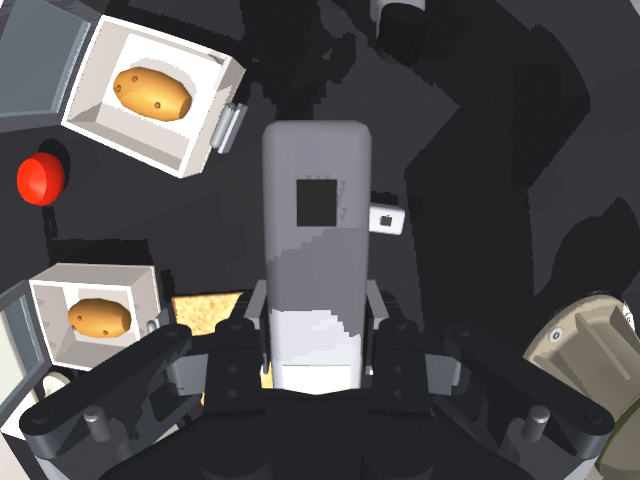

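Box D is at (152,94) in the picture, with the tomato at (41,180) and box C at (98,318). Rotating to aim at D.

```bash

python3 -m pendant '[{"travel":[0,0,0],"rot":[0,0,0.1],"fingers":-1},{"travel":[0,0,0],"rot":[0,0,0.25],"fingers":-1},{"travel":[0,0,0],"rot":[0,0,0.4],"fingers":-1},{"travel":[0,0,0],"rot":[0,0,0.54],"fingers":-1},{"travel":[0,0,0],"rot":[0,0,0.68],"fingers":-1},{"travel":[0,0,0],"rot":[0,0,0.82],"fingers":-1},{"travel":[0,0,0],"rot":[0,0,0.95],"fingers":-1},{"travel":[0,0,0],"rot":[0,0,1],"fingers":-1},{"travel":[0,0,0],"rot":[0,0,1],"fingers":-1},{"travel":[0,0,0],"rot":[0,0,1],"fingers":-1}]'
python3 - <<'E'
from aim import *
aim((.5118,-.3562,.052),-27.2)
E
```

```text
clock: 27.35
tcp_pos: [0.3631, -0.2353, 0.2353]
orientation: [0.0, -0.24, 0.971, -0.0]
wrist_force: [-0.2, 0.4, -1.5]
finger_gap: 0.0333
grip_force: 51.3
goal [ 0.3769 -0.2869  0.1159] travel [ 0.099 -0.434  0.995] rot [-0.     0.     0.917] now [ 0.3631 -0.2353  0.2353]
```

```bash

python3 -m pendant '[{"travel":[0,-0.1,0],"rot":[0,0,0.1],"fingers":-1},{"travel":[0.05,-0.2,0.1],"rot":[0,0,0.25],"fingers":-1},{"travel":[0.099,-0.3,0.2],"rot":[0,0,0.4],"fingers":-1},{"travel":[0.099,-0.434,0.3],"rot":[0,0,0.54],"fingers":-1},{"travel":[0.099,-0.434,0.45],"rot":[0,0,0.68],"fingers":-1},{"travel":[0.099,-0.434,0.6],"rot":[0,0,0.82],"fingers":-1},{"travel":[0.099,-0.434,0.8],"rot":[0,0,0.917],"fingers":-1},{"travel":[0.099,-0.434,0.995],"rot":[0,0,0.917],"fingers":-1},{"travel":[0.099,-0.434,0.995],"rot":[0,0,0.917],"fingers":-1},{"travel":[0.099,-0.434,0.995],"rot":[0,0,0.917],"fingers":-1}]'
python3 - <<'E'
from aim import *
P=(.5118,-.3562,.052); lens_now(P); aim(P,-27.2)
E
```

```text
clock: 28.35
tcp_pos: [0.3768, -0.2868, 0.1161]
orientation: [-0.0, 0.235, 0.972, 0.0]
wrist_force: [0.3, 0.1, -1.8]
finger_gap: 0.0335
grip_force: 51.2
dist 0.0902 miss 0.0002 angle 0.13 [ 0.0001 -0.0001  0.0001] clock 28.35 gap 0.03346088885513082
goal [ 0.3769 -0.2869  0.1159] travel [-0.002 -0.     0.001] rot [ 0.    -0.001 -0.   ] now [ 0.3768 -0.2868  0.1161]
```

```bash

python3 -m pendant '[{"travel":[0,0,0],"rot":[0,0,0],"fingers":-1},{"travel":[0,0,0],"rot":[0,0,0],"fingers":-1},{"travel":[0,0,0],"rot":[0,0,0],"fingers":-1},{"travel":[0,0,0],"rot":[0,0,0],"fingers":-1},{"travel":[0,0,0],"rot":[0,0,0],"fingers":-1},{"travel":[0,0,0],"rot":[0,0,0],"fingers":-1},{"travel":[0,0,0],"rot":[0,0,0],"fingers":-1},{"travel":[0,0,0],"rot":[0,0,0],"fingers":-1},{"travel":[0,0,0],"rot":[0,0,0],"fingers":-1},{"travel":[0,0,0],"rot":[0,0,0],"fingers":-1}]'
python3 -m pendant '[{"travel":[0,0,0],"rot":[0,0,0],"fingers":-1},{"travel":[0,0,0],"rot":[0,0,0],"fingers":-1},{"travel":[0,0,0],"rot":[0,0,0],"fingers":-1},{"travel":[0,0,0],"rot":[0,0,0],"fingers":-1},{"travel":[0,0,0],"rot":[0,0,0],"fingers":-1},{"travel":[0,0,0],"rot":[0,0,0],"fingers":-1},{"travel":[0,0,0],"rot":[0,0,0],"fingers":-1},{"travel":[0,0,0],"rot":[0,0,0],"fingers":-1},{"travel":[0,0,0],"rot":[0,0,0],"fingers":-1},{"travel":[0,0,0],"rot":[0,0,0],"fingers":-1}]'
python3 -m pendant '[{"travel":[0,0,0],"rot":[0,0,0],"fingers":-1},{"travel":[0,0,0],"rot":[0,0,0],"fingers":-1},{"travel":[0,0,0],"rot":[0,0,0],"fingers":-1},{"travel":[0,0,0],"rot":[0,0,0],"fingers":-1},{"travel":[0,0,0],"rot":[0,0,0],"fingers":-1},{"travel":[0,0,0],"rot":[0,0,0],"fingers":-1},{"travel":[0,0,0],"rot":[0,0,0],"fingers":-1},{"travel":[0,0,0],"rot":[0,0,0],"fingers":-1},{"travel":[0,0,0],"rot":[0,0,0],"fingers":-1},{"travel":[0,0,0],"rot":[0,0,0],"fingers":-1}]'
python3 -m pendant '[{"travel":[0,0,0],"rot":[0,0,0],"fingers":-1},{"travel":[0,0,0],"rot":[0,0,0],"fingers":-1},{"travel":[0,0,0],"rot":[0,0,0],"fingers":-1},{"travel":[0,0,0],"rot":[0,0,0],"fingers":-1},{"travel":[0,0,0],"rot":[0,0,0],"fingers":-1},{"travel":[0,0,0],"rot":[0,0,0],"fingers":-1}]'
python3 - <<'E'
from aim import *
P=(.5118,-.3562,.052); lens_now(P)
im,S=shot('scene'); cv2.imwrite('pics/scene3.png',im); s0=cv2.imread('pics/scene0.png'); S0=np.load('/tmp/scene.npy')
for n,c in dict(A=(.499,.364),B=(.627,.102),C=(.616,-.126),D=(.512,-.356)).items(): print(n,[box_fit(*z,np.array(c))[0].round(3) for z in((S0,s0),(S,im))])
# mat pose from scene
hs=cv2.cvtColor(im,cv2.COLOR_BGR2HSV)
k=(hs[...,0]>8)&(hs[...,0]<25)&(hs[...,1]>90)&(abs(S[...,2]-.007)<.006)&(abs(S[...,0]-.46)<.09)&(abs(S[...,1]+.03)<.15)
k=cv2.morphologyEx(k.astype(np.uint8),cv2.MORPH_OPEN,np.ones((3,3)))>0
print('mat',cv2.minAreaRect(S[k][:,:2].astype(np.float32)),k.sum(),S[k].mean(0))
E
```

```text
clock: 29.35
tcp_pos: [0.3769, -0.2869, 0.1159]
orientation: [0.0, 0.235, 0.972, 0.0]
wrist_force: [-0.4, 0.0, -2.8]
finger_gap: 0.0332
grip_force: 51.2
clock: 30.35
tcp_pos: [0.3769, -0.2869, 0.1159]
orientation: [0.0, 0.235, 0.972, 0.0]
wrist_force: [-0.2, 0.8, -2.1]
finger_gap: 0.0334
grip_force: 51.2
clock: 31.35
tcp_pos: [0.3769, -0.2869, 0.1159]
orientation: [0.0, 0.235, 0.972, 0.0]
wrist_force: [0.1, -0.6, -2.0]
finger_gap: 0.0337
grip_force: 51.2
clock: 31.95
tcp_pos: [0.3769, -0.2869, 0.1159]
orientation: [0.0, 0.235, 0.972, 0.0]
wrist_force: [0.2, -0.1, -3.2]
finger_gap: 0.0335
grip_force: 51.2
dist 0.09 miss 0.0001 angle 0.08 [0.0001 0.0001 0.    ] clock 31.95 gap 0.03354383842955764
A [array([ 0.504,  0.367, 38.21 ]), array([ 0.504,  0.367, 38.563])]
B [array([ 0.638,  0.106, 13.6  ]), array([ 0.638,  0.107, 13.799])]
C [array([ 0.62 , -0.125, -2.145]), array([ 0.619, -0.125, -2.287])]
D [array([  0.515,  -0.355, -27.219]), array([  0.514,  -0.354, -27.299])]
mat ((0.4620126485824585, -0.025209352374076843), (0.12366577237844467, 0.24000796675682068), 4.686127662658691) 2504 [ 0.45763439 -0.02112667  0.00453119]
```

```bash

python3 -m pendant '[{"travel":[0,0,-0.3],"rot":[0,0,0],"fingers":-1},{"travel":[0,0,-0.6],"rot":[0,0,-0.1],"fingers":-1},{"travel":[0,0,-0.9],"rot":[0,0,-0.25],"fingers":-1},{"travel":[0,0,-0.9],"rot":[0,0,-0.4],"fingers":-1},{"travel":[0,0,-0.9],"rot":[0,0,-0.54],"fingers":-1},{"travel":[0,0,-0.9],"rot":[0,0,-0.68],"fingers":-1},{"travel":[0,0,-0.9],"rot":[0,0,-0.82],"fingers":-1},{"travel":[0,0,-0.9],"rot":[0,0,-0.95],"fingers":-1},{"travel":[0,0,-0.9],"rot":[0,0,-1],"fingers":-1},{"travel":[0,0,-0.9],"rot":[0,0,-1],"fingers":-1}]'
cat >> aim.py <<'E'
def place(g,psi):
    T,s=tcp(); c,n=np.cos(np.radians(psi)),np.sin(np.radians(psi)); fx=np.array([c,n,0]); z=np.array([0,0,1.])
    Rt=np.stack([-fx,np.cross(-z,-fx),-z],1)
    print('travel',(T[:3,:3].T@(np.array(g)-T[:3,3])/.12).round(3),'rot',(R.from_matrix(T[:3,:3].T@Rt).as_rotvec(degrees=True)/60).round(3),'now',T[:3,3].round(4),s['joint_pos'].round(2),s['clock'])
E
python3 -c "
from aim import *
place((.4607,-.0315,.15),94)"
```

```text
clock: 33.0
tcp_pos: [0.3769, -0.2869, 0.2239]
orientation: [0.0, -0.282, 0.959, 0.0]
wrist_force: [-0.3, -0.1, -3.0]
finger_gap: 0.033
grip_force: 51.4
travel [-1.739  1.412  0.616] rot [-0.     0.    -1.021] now [ 0.3769 -0.2869  0.2239] [-0.82  0.13 -0.26  1.19  0.   -1.39] 33.0
```

```bash

python3 -m pendant '[{"travel":[-0.2,0.15,0],"rot":[0,0,-0.1],"fingers":-1},{"travel":[-0.5,0.4,0],"rot":[0,0,-0.25],"fingers":-1},{"travel":[-0.8,0.65,0],"rot":[0,0,-0.4],"fingers":-1},{"travel":[-1,0.9,0],"rot":[0,0,-0.54],"fingers":-1},{"travel":[-1,0.9,0],"rot":[0,0,-0.68],"fingers":-1},{"travel":[-1,0.9,0],"rot":[0,0,-0.82],"fingers":-1},{"travel":[-1,0.9,0],"rot":[0,0,-0.95],"fingers":-1},{"travel":[-1,0.9,0],"rot":[0,0,-1],"fingers":-1},{"travel":[-1,0.9,0],"rot":[0,0,-1],"fingers":-1}]'
python3 -c "
from aim import *
place((.4607,-.0315,.12),94)"
```

```text
clock: 33.9
tcp_pos: [0.4194, -0.1311, 0.224]
orientation: [-0.0, 0.724, -0.69, 0.0]
wrist_force: [0.6, -0.2, -1.4]
finger_gap: 0.0333
grip_force: 51.4
travel [-0.813 -0.383  0.866] rot [-0.    -0.    -0.022] now [ 0.4194 -0.1311  0.224 ] [-0.49  0.06 -0.33  1.18  0.   -2.1 ] 33.9
```

```bash

python3 -m pendant '[{"travel":[-0.2,-0.1,0.1],"rot":[0,0,-0.022],"fingers":-1},{"travel":[-0.5,-0.25,0.3],"rot":[0,0,-0.022],"fingers":-1},{"travel":[-0.813,-0.383,0.5],"rot":[0,0,-0.022],"fingers":-1},{"travel":[-0.813,-0.383,0.7],"rot":[0,0,-0.022],"fingers":-1},{"travel":[-0.813,-0.383,0.866],"rot":[0,0,-0.022],"fingers":-1},{"travel":[-0.813,-0.383,0.866],"rot":[0,0,-0.022],"fingers":-1},{"travel":[-0.813,-0.383,0.866],"rot":[0,0,-0.022],"fingers":-1}]'
python3 - <<'E'
from aim import *
place((.4607,-.0315,.0297),94)
im,W=shot('wrist'); cv2.imwrite('pics/w4.png',im)
hs=cv2.cvtColor(im,cv2.COLOR_BGR2HSV)
k=(hs[...,0]>8)&(hs[...,0]<25)&(hs[...,1]>90)&(abs(W[...,2]-.007)<.008)&(abs(W[...,0]-.46)<.1)&(abs(W[...,1]+.03)<.2)
p=W[k][:,:2]
for y in(-.13,-.11,-.09,-.07,-.05,-.03):
    q=p[abs(p[:,1]-y)<.005][:,0]; 
    if len(q): print(y,np.percentile(q,[.5,99.5]).round(4),len(q))
print('ymin',np.percentile(p[:,1],.3))
E
```

```text
clock: 34.6
tcp_pos: [0.4605, -0.0316, 0.1202]
orientation: [0.0, 0.731, -0.682, -0.0]
wrist_force: [0.9, -0.8, -1.6]
finger_gap: 0.0336
grip_force: 51.2
travel [-0.    -0.002  0.754] rot [ 0.001  0.    -0.   ] now [ 0.4605 -0.0316  0.1202] [-0.24  0.18 -0.46  0.93  0.   -1.88] 34.6
-0.13 [0.4085 0.5271] 2825
-0.11 [0.4061 0.5262] 2262
-0.09 [0.4048 0.5256] 1043
-0.07 [0.4027 0.5239] 963
-0.05 [0.4029 0.5238] 1010
-0.03 [0.4018 0.5216] 913
ymin -0.14878568290597102
```

View pics/w4.png

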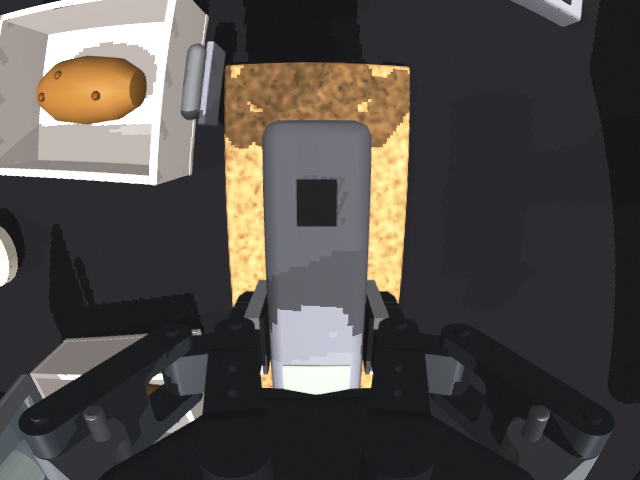

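The mat lies square under the thermometer (mat edges at 230 and 408, bar centred at 318). Lower, release, lift off.

```bash

python3 -m pendant '[{"travel":[0,-0.01,0.2],"rot":[0,0,0],"fingers":-1},{"travel":[0,-0.01,0.4],"rot":[0,0,0],"fingers":-1},{"travel":[0,-0.01,0.55],"rot":[0,0,0],"fingers":-1},{"travel":[0,-0.01,0.65],"rot":[0,0,0],"fingers":-1},{"travel":[0,-0.01,0.7],"rot":[0,0,0],"fingers":-1},{"travel":[0,-0.01,0.73],"rot":[0,0,0],"fingers":-1},{"travel":[0,-0.01,0.75],"rot":[0,0,0],"fingers":-1},{"travel":[0,-0.01,0.75],"rot":[0,0,0],"fingers":-1},{"travel":[0,-0.01,0.75],"rot":[0,0,0],"fingers":-1}]'
python3 -m pendant '[{"travel":[0,0,0],"rot":[0,0,0],"fingers":-0.1},{"travel":[0,0,0],"rot":[0,0,0],"fingers":0.1},{"travel":[0,0,0],"rot":[0,0,0],"fingers":0.3},{"travel":[0,0,0],"rot":[0,0,0],"fingers":0.6},{"travel":[0,0,0],"rot":[0,0,0],"fingers":0.6},{"travel":[0,0,-0.1],"rot":[0,0,0],"fingers":0.6},{"travel":[0,0,-0.3],"rot":[0,0,0],"fingers":0.6},{"travel":[0,0,-0.6],"rot":[0,0,0],"fingers":0.6},{"travel":[0,0,-0.9],"rot":[0,0,0],"fingers":0.6},{"travel":[0,0,-1],"rot":[0,0,0],"fingers":0.6}]'
python3 -m pendant '[{"travel":[0,0,-0.3],"rot":[0,0,0],"fingers":-1},{"travel":[0,0,-0.6],"rot":[0,0,0],"fingers":-1},{"travel":[0,0,-0.8],"rot":[0,0,0],"fingers":-1},{"travel":[0,0,-0.8],"rot":[0,0,0],"fingers":-1},{"travel":[0,0,-0.8],"rot":[0,0,0],"fingers":-1}]'
python3 - <<'E'
from aim import *
print(tcp()[1]['joint_pos'].round(3),tcp()[0].round(3))
im,W=shot('wrist'); cv2.imwrite('pics/w5.png',im); pots(im,W)
k=(W[...,2]>.0385)&(W[...,2]<.0465)&(abs(W[...,0]-.46)<.03)&(W[...,1]>-.12)&(W[...,1]<.06)
p=W[k][:,:2]
for y in np.arange(-.1,.05,.01):
    q=p[abs(p[:,1]-y)<.005][:,0]
    if len(q)>5: print(y.round(3),np.percentile(q,[1,99]).round(4),len(q))
hs=cv2.cvtColor(im,cv2.COLOR_BGR2HSV)
k=(hs[...,0]>8)&(hs[...,0]<25)&(hs[...,1]>90)&(abs(W[...,2]-.007)<.008)&(abs(W[...,0]-.46)<.1)&(abs(W[...,1]+.03)<.15)
print(cv2.minAreaRect(W[k][:,:2].astype(np.float32)))
E
```

```text
clock: 35.55
tcp_pos: [0.4623, -0.0315, 0.0306]
orientation: [-0.0, 0.732, -0.682, 0.0]
wrist_force: [0.2, -0.0, -1.8]
finger_gap: 0.0335
grip_force: 51.5
clock: 36.55
tcp_pos: [0.4637, -0.0318, 0.1535]
orientation: [-0.001, 0.732, -0.681, 0.002]
wrist_force: [1.6, -0.7, -0.1]
finger_gap: 0.0683
grip_force: 0.0
clock: 37.05
tcp_pos: [0.4618, -0.0314, 0.2455]
orientation: [-0.0, 0.732, -0.681, 0.0]
wrist_force: [-0.9, 0.2, 0.3]
finger_gap: -0.0002
grip_force: 0.0
[-0.242  0.098 -0.236  1.236 -0.    -1.884] [[ 0.071 -0.997  0.     0.462]
 [-0.997 -0.071 -0.    -0.031]
 [ 0.    -0.    -1.     0.246]
 [ 0.     0.     0.     1.   ]]
pot px [164. 103.] [ 0.6143 -0.1268] [0.043 0.08 ] 89.8 topmean [ 0.6143 -0.127   0.0502] box [array([ 0.6147, -0.127 , -2.3858]), 3870, np.float64(0.0034)]
pot px [176. 331.] [0.6035 0.1058] [0.078 0.026] 23.2 topmean [0.6077 0.111  0.05  ] box [array([ 0.5999,  0.1157, 13.2923]), 1725, np.float64(0.0026)]
-0.1 [0.4517 0.4836] 294
-0.09 [0.451  0.4838] 431
-0.08 [0.4502 0.4832] 421
-0.07 [0.4497 0.4825] 416
-0.06 [0.4487 0.4811] 417
-0.05 [0.4479 0.4811] 411
-0.04 [0.4479 0.4798] 401
-0.03 [0.4472 0.4791] 393
-0.02 [0.4464 0.4785] 388
-0.01 [0.4455 0.4779] 381
-0.0 [0.4449 0.4773] 377
0.01 [0.4439 0.4768] 360
0.02 [0.4433 0.4761] 359
0.03 [0.444  0.4744] 48
((0.46092158555984497, -0.026071101427078247), (0.12269224226474762, 0.24457672238349915), 3.505600929260254)
```

View pics/w5.png

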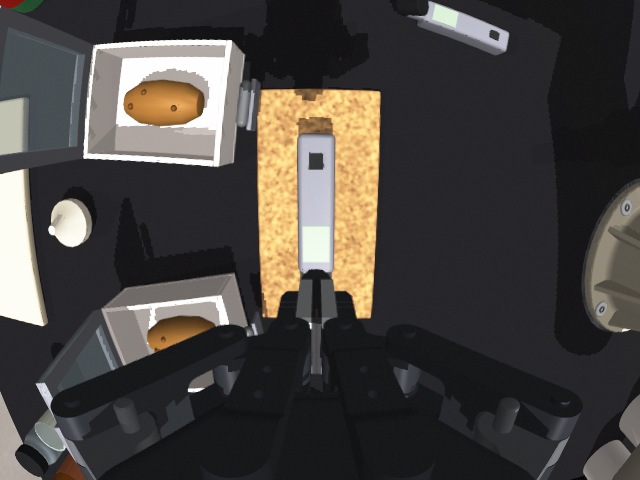

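The thermometer lies centred and straight on the mat (316,205), about 0.5° off its axis. Box B looks shifted, but it's partly hidden, so I'll measure it again from a better view and check clearance behind the lids.

```bash

python3 -m pendant '[{"travel":[-0.3,0,-0.1],"rot":[0,0,0],"fingers":-1},{"travel":[-0.6,0,-0.1],"rot":[0,0,0],"fingers":-1},{"travel":[-1,0,-0.1],"rot":[0,0,0],"fingers":-1},{"travel":[-1,0,-0.1],"rot":[0,0,0],"fingers":-1}]'
python3 -m pendant '[{"travel":[-0.3,0,0],"rot":[0,0,0],"fingers":-1},{"travel":[-0.6,0,0],"rot":[0,0,0],"fingers":-1},{"travel":[-0.9,-0.1,0],"rot":[0,0,0],"fingers":-1},{"travel":[-1,-0.2,0],"rot":[0,0,0],"fingers":-1},{"travel":[-1,-0.2,0],"rot":[0,0,0],"fingers":-1}]'
python3 - <<'E'
from h import *
T,s=tcp(); print(T[:3,3],s['clock'])
im,W=shot('wrist'); pots(im,W)
im,S=shot('scene'); cv2.imwrite('pics/scene4.png',im); s0=cv2.imread('pics/scene0.png'); S0=np.load('/tmp/scene.npy')
B=dict(A=(.499,.364),B=(.627,.102),C=(.615,-.126),D=(.512,-.356)); Y=dict(A=38.2,B=13.5,C=-2.3,D=-27.2)
for n,c in B.items(): print(n,[box_fit(*z,np.array(c))[0].round(3) for z in((S0,s0),(S,im))])
for n in B:
    c,q=np.cos(np.radians(Y[n])),np.sin(np.radians(Y[n])); a=np.array(B[n])+.095*np.array([c,q])
    p=S0[(np.linalg.norm(S0[...,:2]-a,axis=-1)<.16)&(S0[...,2]>.1)&(S0[...,2]<.5)]
    x=(p[:,:2]-np.array(B[n]))@np.array([c,q]); p=p[x>.095]
    print(n,'start',a.round(3),len(p), '' if not len(p) else (np.linalg.norm(p[:,:2]-a,axis=1).min().round(3),np.median(p,0).round(3),p[:,2].max().round(3)))
E
```

```text
clock: 37.5
tcp_pos: [0.4514, 0.0926, 0.2562]
orientation: [0.001, 0.734, -0.679, -0.002]
wrist_force: [0.5, -0.4, -0.4]
finger_gap: -0.0003
grip_force: 0.0
clock: 38.0
tcp_pos: [0.469, 0.2106, 0.2559]
orientation: [0.001, 0.733, -0.681, -0.001]
wrist_force: [-0.4, 0.0, 0.3]
finger_gap: 0.0001
grip_force: 0.0
[0.46895991 0.21063631 0.2559079 ] 38.0
pot px [188. 105.] [0.5994 0.1173] [0.079 0.044] 18.7 topmean [0.5991 0.1177 0.0503] box [array([ 0.5997,  0.1177, 13.2259]), 3718, np.float64(0.0033)]
pot px [135. 261.] [0.6653 0.2835] [0.067 0.069] 80.4 topmean [0.6583 0.2788 0.0554] box [array([ 0.7052,  0.2321, -1.0911]), 247, np.float64(0.0025)]
pot px [ 57. 320.] [0.789 0.371] [0.025 0.053] 40.5 topmean [0.7838 0.3686 0.0544] box [array([  0.8366,   0.3238, -99.9861]), 203, np.float64(0.0017)]
A [array([ 0.504,  0.367, 38.21 ]), array([ 0.505,  0.367, 38.251])]
B [array([ 0.638,  0.106, 13.6  ]), array([ 0.611,  0.122, 12.842])]
C [array([ 0.62 , -0.125, -2.145]), array([ 0.62 , -0.125, -2.162])]
D [array([  0.515,  -0.355, -27.219]), array([  0.514,  -0.354, -27.333])]
A start [0.574 0.423] 124 (np.float64(0.152), array([0.696, 0.518, 0.107]), np.float64(0.112))
B start [0.719 0.124] 43 (np.float64(0.153), array([0.795, 0.262, 0.146]), np.float64(0.151))
C start [ 0.71 -0.13] 0 
D start [ 0.596 -0.399] 0
```

Box B was knocked to (0.600, 0.118) after its check. The other boxes haven't moved, and nothing is behind the lids at working height. Planning the lid pushes.

```bash
cat > lid.py <<'E'
from h import *
B=dict(A=(.499,.364,38.2),B=(.5997,.1177,13.3),C=(.615,-.1265,-2.3),D=(.5117,-.3562,-27.2))
WP=[(.105,.240),(.105,.175),(.060,.172),(.030,.168),(.005,.158),(-.025,.132),(-.045,.098),(-.055,.080),(-.057,.070),(-.057,.064)]
def plan(n,wp=WP):
    x,y,a=B[n]; c,s=np.cos(np.radians(a)),np.sin(np.radians(a)); T,st=tcp(); prev=T[:3,3]
    for bx,z in wp:
        g=np.array([x+bx*c,y+bx*s,z+.019]); print((bx,z),'from now',(T[:3,:3].T@(g-T[:3,3])/.12).round(3),'step',(T[:3,:3].T@(g-prev)/.12).round(3)); prev=g
E
python3 -c "
from lid import *
plan('B')"
```

```text
(0.105, 0.24) from now [ 0.697 -1.904 -0.027] step [ 0.697 -1.904 -0.027]
(0.105, 0.175) from now [ 0.697 -1.906  0.515] step [-0.001 -0.002  0.542]
(0.06, 0.172) from now [ 0.757 -1.536  0.541] step [0.06  0.37  0.026]
(0.03, 0.168) from now [ 0.797 -1.289  0.575] step [0.04  0.247 0.034]
(0.005, 0.158) from now [ 0.83  -1.084  0.659] step [0.033 0.205 0.084]
(-0.025, 0.132) from now [ 0.87  -0.838  0.877] step [0.04  0.246 0.217]
(-0.045, 0.098) from now [ 0.896 -0.674  1.161] step [0.026 0.164 0.284]
(-0.055, 0.08) from now [ 0.909 -0.593  1.311] step [0.013 0.082 0.15 ]
(-0.057, 0.07) from now [ 0.912 -0.576  1.394] step [0.003 0.016 0.083]
(-0.057, 0.064) from now [ 0.912 -0.576  1.444] step [-0.   -0.    0.05]
```

```bash

python3 -m pendant '[{"travel":[0.1,-0.3,-0.1],"rot":[0,0,0],"fingers":-1},{"travel":[0.2,-0.6,-0.1],"rot":[0,0,0],"fingers":-1},{"travel":[0.35,-0.9,-0.1],"rot":[0,0,0],"fingers":-1},{"travel":[0.35,-1,-0.1],"rot":[0,0,0],"fingers":-1}]'
python3 -m pendant '[{"travel":[0.1,-0.3,0],"rot":[0,0,0],"fingers":-1},{"travel":[0.2,-0.6,0],"rot":[0,0,0],"fingers":-1},{"travel":[0.347,-0.9,0.1],"rot":[0,0,0],"fingers":-1},{"travel":[0.347,-0.906,0.3],"rot":[0,0,0],"fingers":-1},{"travel":[0.347,-0.906,0.5],"rot":[0,0,0],"fingers":-1},{"travel":[0.347,-0.906,0.615],"rot":[0,0,0],"fingers":-1},{"travel":[0.347,-0.906,0.615],"rot":[0,0,0],"fingers":-1},{"travel":[0.347,-0.906,0.615],"rot":[0,0,0],"fingers":-1}]'
python3 -c "
from lid import *
plan('B')"
```

```text
clock: 38.5
tcp_pos: [0.5939, 0.1726, 0.2688]
orientation: [0.001, 0.73, -0.683, 0.0]
wrist_force: [0.7, 0.3, -0.6]
finger_gap: -0.0003
grip_force: 0.0
clock: 39.3
tcp_pos: [0.7023, 0.1412, 0.1962]
orientation: [0.001, 0.731, -0.682, -0.0]
wrist_force: [0.1, -0.4, 0.8]
finger_gap: -0.0001
grip_force: 0.0
(0.105, 0.24) from now [-0.006  0.004 -0.524] step [-0.006  0.004 -0.524]
(0.105, 0.175) from now [-0.006  0.003  0.018] step [-0.    -0.001  0.542]
(0.06, 0.172) from now [0.055 0.373 0.044] step [0.061 0.37  0.025]
(0.03, 0.168) from now [0.095 0.62  0.077] step [0.04  0.247 0.034]
(0.005, 0.158) from now [0.129 0.825 0.161] step [0.034 0.205 0.084]
(-0.025, 0.132) from now [0.169 1.072 0.378] step [0.04  0.246 0.217]
(-0.045, 0.098) from now [0.196 1.236 0.661] step [0.027 0.164 0.284]
(-0.055, 0.08) from now [0.21  1.318 0.811] step [0.013 0.082 0.15 ]
(-0.057, 0.07) from now [0.212 1.334 0.895] step [0.003 0.016 0.083]
(-0.057, 0.064) from now [0.212 1.334 0.945] step [-0.   -0.    0.05]
```

```bash

python3 -m pendant '[{"travel":[0.025,0.2,0.03],"rot":[0,0,0],"fingers":-1},{"travel":[0.055,0.37,0.044],"rot":[0,0,0],"fingers":-1},{"travel":[0.075,0.5,0.06],"rot":[0,0,0],"fingers":-1},{"travel":[0.095,0.62,0.077],"rot":[0,0,0],"fingers":-1},{"travel":[0.11,0.73,0.115],"rot":[0,0,0],"fingers":-1},{"travel":[0.129,0.825,0.161],"rot":[0,0,0],"fingers":-1},{"travel":[0.14,0.92,0.23],"rot":[0,0,0],"fingers":-1},{"travel":[0.155,0.99,0.3],"rot":[0,0,0],"fingers":-1}]'
python3 -m pendant '[{"travel":[0.015,0.08,0.08],"rot":[0,0,0],"fingers":-1},{"travel":[0.03,0.17,0.22],"rot":[0,0,0],"fingers":-1},{"travel":[0.04,0.246,0.36],"rot":[0,0,0],"fingers":-1},{"travel":[0.05,0.29,0.44],"rot":[0,0,0],"fingers":-1},{"travel":[0.055,0.33,0.51],"rot":[0,0,0],"fingers":-1},{"travel":[0.055,0.34,0.55],"rot":[0,0,0],"fingers":-1}]'
python3 - <<'E'
from lid import *
plan('B',WP[-2:])
im,S=shot('side'); cv2.imwrite('pics/s3.png',cv2.resize(im[180:380,180:446],(798,600)))
E
```

```text
clock: 40.1
tcp_pos: [0.5863, 0.1152, 0.1625]
orientation: [-0.002, 0.732, -0.682, 0.002]
wrist_force: [0.6, 0.6, 0.4]
finger_gap: -0.0
grip_force: 0.6
clock: 40.7
tcp_pos: [0.5464, 0.1057, 0.0952]
orientation: [-0.001, 0.732, -0.682, 0.001]
wrist_force: [0.7, -0.7, 4.3]
finger_gap: -0.0
grip_force: 1.8
(-0.057, 0.07) from now [0.008 0.019 0.052] step [0.008 0.019 0.052]
(-0.057, 0.064) from now [0.008 0.019 0.102] step [-0.    0.    0.05]
```

View pics/s3.png

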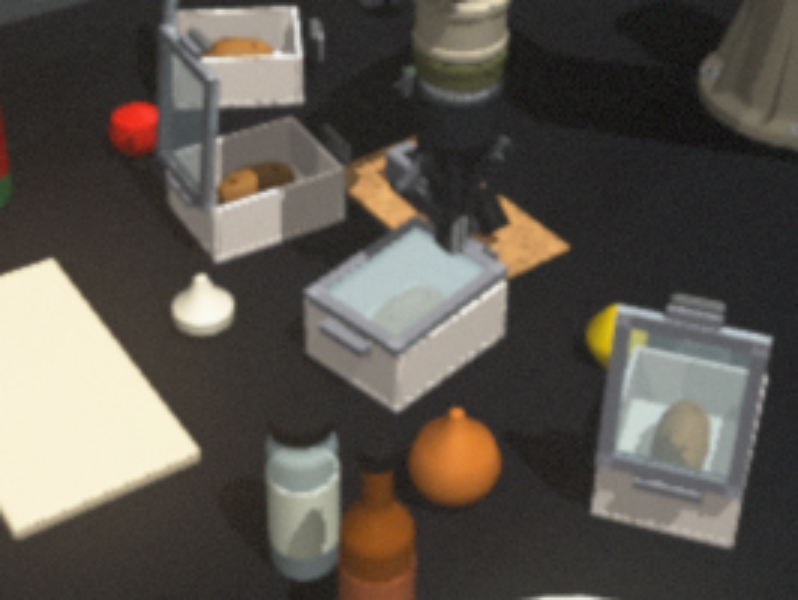

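Lid B is nearly down at (405,285), with the fingertips on its front edge at (458,240). Pressing further.

```bash

python3 -m pendant '[{"travel":[0.008,0.02,0.03],"rot":[0,0,0],"fingers":-1},{"travel":[0.008,0.02,0.06],"rot":[0,0,0],"fingers":-1},{"travel":[0.008,0.02,0.09],"rot":[0,0,0],"fingers":-1},{"travel":[0.008,0.02,0.1],"rot":[0,0,0],"fingers":-1},{"travel":[0.008,0.02,0.1],"rot":[0,0,0],"fingers":-1}]'
python3 -m pendant '[{"travel":[0,0,0.02],"rot":[0,0,0],"fingers":-1},{"travel":[0,0,0.03],"rot":[0,0,0],"fingers":-1}]'
```

```text
clock: 41.25
tcp_pos: [0.5428, 0.1048, 0.0868]
orientation: [-0.0, 0.732, -0.681, 0.001]
wrist_force: [-11.9, -1.4, 35.8]
finger_gap: -0.0001
grip_force: 17.9
clock: 41.45
tcp_pos: [0.543, 0.1049, 0.0862]
orientation: [-0.001, 0.732, -0.681, 0.002]
wrist_force: [-22.2, -2.1, 63.8]
finger_gap: -0.0002
grip_force: 32.3
```

```bash

python3 -m pendant '[{"travel":[0,0,-0.3],"rot":[0,0,0],"fingers":-1},{"travel":[0,0,-0.6],"rot":[0,0,0],"fingers":-1},{"travel":[0,0,-0.9],"rot":[0,0,0],"fingers":-1},{"travel":[0,0,-1],"rot":[0,0,0],"fingers":-1}]'
python3 -m pendant '[{"travel":[0,0,-0.3],"rot":[0,0,0],"fingers":-1},{"travel":[0,0,-0.5],"rot":[0,0,0],"fingers":-1},{"travel":[0,0,-0.5],"rot":[0,0,0],"fingers":-1}]'
cat >> lid.py <<'E'
def lidtop(n,S):
    x,y,a=B[n]; c,s=np.cos(np.radians(a)),np.sin(np.radians(a)); d=S[...,:2]-np.array([x,y]); bx=d[...,0]*c+d[...,1]*s; by=-d[...,0]*s+d[...,1]*c
    for lo,hi in((-.075,-.06),(-.06,-.03),(-.03,.0),(.0,.03),(.04,.075)):
        p=S[(bx>lo)&(bx<hi)&(abs(by)<.06)]; print(n,lo,hi,np.percentile(p[:,2],[5,50,95]).round(3) if len(p) else '')
E
python3 - <<'E'
from lid import *
im,S=shot('side'); lidtop('B',S); lidtop('B',shot('scene')[1])
plan('A',[(.105,.24)])
E
```

```text
clock: 41.85
tcp_pos: [0.5442, 0.1051, 0.2021]
orientation: [-0.002, 0.732, -0.681, 0.002]
wrist_force: [1.1, -0.6, -0.7]
finger_gap: 0.0003
grip_force: 0.0
clock: 42.15
tcp_pos: [0.5443, 0.105, 0.2612]
orientation: [-0.001, 0.732, -0.681, 0.001]
wrist_force: [1.1, -0.3, -0.7]
finger_gap: 0.0
grip_force: 0.0
B -0.075 -0.06 [0.059 0.504 0.71 ]
B -0.06 -0.03 [0.066 0.496 0.718]
B -0.03 0.0 [0.068 0.569 0.706]
B 0.0 0.03 [0.004 0.068 0.073]
B 0.04 0.075 [0.    0.047 0.072]
B -0.075 -0.06 [0.064 0.07  0.617]
B -0.06 -0.03 [0.065 0.412 0.646]
B -0.03 0.0 [0.069 0.571 0.688]
B 0.0 0.03 [0.064 0.067 0.328]
B 0.04 0.075 [-0.002  0.057  0.07 ]
(0.105, 0.24) from now [-2.67  -0.514 -0.011] step [-2.67  -0.514 -0.011]
```

```bash

python3 -m pendant '[{"travel":[-0.3,-0.2,-0.05],"rot":[0,0,0],"fingers":-1},{"travel":[-0.6,-0.4,-0.05],"rot":[0,0,0],"fingers":-1},{"travel":[-1,-0.6,-0.05],"rot":[0,0,0],"fingers":-1},{"travel":[-1,-0.6,-0.05],"rot":[0,0,0],"fingers":-1}]'
python3 -m pendant '[{"travel":[-0.3,0,0],"rot":[0,0,0],"fingers":-1},{"travel":[-0.6,0,0],"rot":[0,0,0],"fingers":-1},{"travel":[-0.9,0,0],"rot":[0,0,0],"fingers":-1},{"travel":[-1,0,0],"rot":[0,0,0],"fingers":-1}]'
python3 -m pendant '[{"travel":[-0.3,0,0],"rot":[0,0,0],"fingers":-1},{"travel":[-0.6,0,0],"rot":[0,0,0],"fingers":-1},{"travel":[-0.67,0.08,0],"rot":[0,0,0],"fingers":-1},{"travel":[-0.67,0.08,0.1],"rot":[0,0,0],"fingers":-1},{"travel":[-0.67,0.08,0.3],"rot":[0,0,0],"fingers":-1},{"travel":[-0.67,0.08,0.5],"rot":[0,0,0],"fingers":-1},{"travel":[-0.67,0.08,0.58],"rot":[0,0,0],"fingers":-1},{"travel":[-0.67,0.08,0.58],"rot":[0,0,0],"fingers":-1}]'
python3 -c "
from lid import *
plan('A')"
```

```text
clock: 42.65
tcp_pos: [0.6066, 0.234, 0.2603]
orientation: [0.001, 0.733, -0.68, -0.002]
wrist_force: [0.4, 0.2, 0.2]
finger_gap: 0.0001
grip_force: 0.0
clock: 43.05
tcp_pos: [0.5961, 0.3519, 0.2617]
orientation: [0.002, 0.733, -0.68, -0.001]
wrist_force: [0.7, -0.0, 0.6]
finger_gap: -0.0001
grip_force: 0.0
clock: 43.85
tcp_pos: [0.5813, 0.4272, 0.1925]
orientation: [0.003, 0.732, -0.682, -0.001]
wrist_force: [0.4, 0.3, -0.4]
finger_gap: 0.0002
grip_force: 0.0
(0.105, 0.24) from now [-0.013 -0.001 -0.555] step [-0.013 -0.001 -0.555]
(0.105, 0.175) from now [-0.014 -0.003 -0.013] step [-0.001 -0.002  0.542]
(0.06, 0.172) from now [0.196 0.307 0.014] step [0.211 0.31  0.027]
(0.03, 0.168) from now [0.336 0.514 0.049] step [0.14  0.207 0.035]
(0.005, 0.158) from now [0.453 0.686 0.133] step [0.117 0.172 0.084]
(-0.025, 0.132) from now [0.593 0.892 0.351] step [0.14  0.206 0.218]
(-0.045, 0.098) from now [0.686 1.028 0.635] step [0.093 0.137 0.284]
(-0.055, 0.08) from now [0.732 1.097 0.786] step [0.046 0.068 0.15 ]
(-0.057, 0.07) from now [0.742 1.11  0.869] step [0.009 0.013 0.083]
(-0.057, 0.064) from now [0.741 1.11  0.919] step [-0.   -0.    0.05]
```

```bash

python3 -m pendant '[{"travel":[0.1,0.16,0.01],"rot":[0,0,0],"fingers":-1},{"travel":[0.2,0.31,0.014],"rot":[0,0,0],"fingers":-1},{"travel":[0.27,0.41,0.03],"rot":[0,0,0],"fingers":-1},{"travel":[0.336,0.514,0.05],"rot":[0,0,0],"fingers":-1},{"travel":[0.4,0.6,0.09],"rot":[0,0,0],"fingers":-1},{"travel":[0.453,0.686,0.133],"rot":[0,0,0],"fingers":-1},{"travel":[0.52,0.79,0.24],"rot":[0,0,0],"fingers":-1},{"travel":[0.593,0.892,0.351],"rot":[0,0,0],"fingers":-1}]'
python3 -m pendant '[{"travel":[0.05,0.07,0.14],"rot":[0,0,0],"fingers":-1},{"travel":[0.093,0.137,0.284],"rot":[0,0,0],"fingers":-1},{"travel":[0.12,0.17,0.36],"rot":[0,0,0],"fingers":-1},{"travel":[0.14,0.205,0.43],"rot":[0,0,0],"fingers":-1},{"travel":[0.145,0.215,0.46],"rot":[0,0,0],"fingers":-1},{"travel":[0.145,0.215,0.46],"rot":[0,0,0],"fingers":-1}]'
python3 -c "
from lid import *
plan('A',WP[-2:])"
```

```text
clock: 44.65
tcp_pos: [0.482, 0.3504, 0.1549]
orientation: [-0.002, 0.732, -0.682, 0.001]
wrist_force: [1.2, 0.8, 1.5]
finger_gap: -0.0
grip_force: 0.6
clock: 45.25
tcp_pos: [0.457, 0.3312, 0.0984]
orientation: [-0.001, 0.732, -0.682, 0.001]
wrist_force: [1.0, -1.3, 4.8]
finger_gap: -0.0
grip_force: 2.2
(-0.057, 0.07) from now [0.019 0.025 0.078] step [0.019 0.025 0.078]
(-0.057, 0.064) from now [0.019 0.025 0.128] step [0.   0.   0.05]
```

```bash

python3 -m pendant '[{"travel":[0.019,0.025,0.03],"rot":[0,0,0],"fingers":-1},{"travel":[0.019,0.025,0.06],"rot":[0,0,0],"fingers":-1},{"travel":[0.019,0.025,0.085],"rot":[0,0,0],"fingers":-1},{"travel":[0.019,0.025,0.1],"rot":[0,0,0],"fingers":-1},{"travel":[0.019,0.025,0.1],"rot":[0,0,0],"fingers":-1}]'
```

```text
clock: 45.75
tcp_pos: [0.4532, 0.3285, 0.0872]
orientation: [0.0, 0.732, -0.681, 0.0]
wrist_force: [-3.3, -1.4, 15.2]
finger_gap: -0.0004
grip_force: 7.5
```

```bash

python3 -m pendant '[{"travel":[0,0,0.01],"rot":[0,0,0],"fingers":-1},{"travel":[0,0,0.01],"rot":[0,0,0],"fingers":-1}]'
python3 -m pendant '[{"travel":[0,0,-0.3],"rot":[0,0,0],"fingers":-1},{"travel":[0,0,-0.6],"rot":[0,0,0],"fingers":-1},{"travel":[0,0,-0.9],"rot":[0,0,0],"fingers":-1},{"travel":[0,0,-1],"rot":[0,0,0],"fingers":-1}]'
python3 -m pendant '[{"travel":[0,0,-0.3],"rot":[0,0,0],"fingers":-1},{"travel":[0,0,-0.5],"rot":[0,0,0],"fingers":-1},{"travel":[0,0,-0.5],"rot":[0,0,0],"fingers":-1}]'
python3 - <<'E'
from lid import *
im,S=shot('scene'); lidtop('A',S); lidtop('B',S); print({n:box_fit(S,im,np.array(B[n][:2]))[0].round(3) for n in 'CD'})
plan('C',[(.105,.24)])
E
```

```text
clock: 45.95
tcp_pos: [0.4532, 0.3285, 0.087]
orientation: [-0.0, 0.732, -0.681, 0.0]
wrist_force: [-5.3, -3.7, 21.9]
finger_gap: -0.0002
grip_force: 11.2
clock: 46.35
tcp_pos: [0.4542, 0.3292, 0.2077]
orientation: [-0.002, 0.732, -0.681, 0.001]
wrist_force: [0.2, 0.4, -0.5]
finger_gap: 0.0
grip_force: 0.0
clock: 46.65
tcp_pos: [0.4543, 0.3292, 0.2671]
orientation: [-0.002, 0.732, -0.681, 0.001]
wrist_force: [0.3, -0.2, 0.4]
finger_gap: -0.0001
grip_force: 0.0
A -0.075 -0.06 [0.057 0.508 0.672]
A -0.06 -0.03 [0.063 0.463 0.676]
A -0.03 0.0 [0.067 0.575 0.695]
A 0.0 0.03 [0.002 0.066 0.07 ]
A 0.04 0.075 [-0.002  0.058  0.07 ]
B -0.075 -0.06 [0.064 0.067 0.071]
B -0.06 -0.03 [0.064 0.067 0.07 ]
B -0.03 0.0 [0.063 0.067 0.07 ]
B 0.0 0.03 [0.064 0.067 0.07 ]
B 0.04 0.075 [-0.002  0.057  0.07 ]
{'C': array([ 0.619, -0.125, -2.361]), 'D': array([  0.514,  -0.354, -27.604])}
(0.105, 0.24) from now [ 3.978 -1.94   0.051] step [ 3.978 -1.94   0.051]
```

```bash

python3 -m pendant '[{"travel":[0.3,-0.3,0],"rot":[0,0,0],"fingers":-1},{"travel":[0.6,-0.6,0],"rot":[0,0,0],"fingers":-1},{"travel":[1,-0.9,0],"rot":[0,0,0],"fingers":-1},{"travel":[1,-1,0],"rot":[0,0,0],"fingers":-1}]'
python3 -m pendant '[{"travel":[0.3,-0.3,0],"rot":[0,0,0],"fingers":-1},{"travel":[0.6,-0.6,0],"rot":[0,0,0],"fingers":-1},{"travel":[0.9,-0.9,0],"rot":[0,0,0],"fingers":-1},{"travel":[1,-0.94,0],"rot":[0,0,0],"fingers":-1}]'
python3 -m pendant '[{"travel":[0.3,0,0],"rot":[0,0,0],"fingers":-1},{"travel":[0.6,0,0],"rot":[0,0,0],"fingers":-1},{"travel":[0.9,0,0],"rot":[0,0,0],"fingers":-1},{"travel":[1,0,0],"rot":[0,0,0],"fingers":-1}]'
python3 -m pendant '[{"travel":[0.3,0,0],"rot":[0,0,0],"fingers":-1},{"travel":[0.6,0,0],"rot":[0,0,0],"fingers":-1},{"travel":[0.9,0,0.05],"rot":[0,0,0],"fingers":-1},{"travel":[0.978,0,0.2],"rot":[0,0,0],"fingers":-1},{"travel":[0.978,0,0.4],"rot":[0,0,0],"fingers":-1},{"travel":[0.978,0,0.59],"rot":[0,0,0],"fingers":-1},{"travel":[0.978,0,0.59],"rot":[0,0,0],"fingers":-1},{"travel":[0.978,0,0.59],"rot":[0,0,0],"fingers":-1}]'
python3 -c "
from lid import *
plan('C')"
```

```text
clock: 47.1
tcp_pos: [0.5829, 0.2136, 0.2615]
orientation: [0.002, 0.73, -0.683, -0.001]
wrist_force: [0.2, 0.1, 0.9]
finger_gap: 0.0002
grip_force: 0.0
clock: 47.5
tcp_pos: [0.7049, 0.1019, 0.2594]
orientation: [0.002, 0.73, -0.683, -0.001]
wrist_force: [0.7, 0.4, 0.1]
finger_gap: 0.0001
grip_force: 0.0
clock: 47.9
tcp_pos: [0.7104, -0.0171, 0.2619]
orientation: [0.001, 0.731, -0.683, -0.001]
wrist_force: [0.1, 0.2, -0.4]
finger_gap: -0.0
grip_force: 0.0
clock: 48.7
tcp_pos: [0.7188, -0.1299, 0.1926]
orientation: [0.001, 0.732, -0.681, -0.001]
wrist_force: [0.4, -0.3, 0.7]
finger_gap: -0.0002
grip_force: 0.0
(0.105, 0.24) from now [ 0.007 -0.007 -0.553] step [ 0.007 -0.007 -0.553]
(0.105, 0.175) from now [ 0.008 -0.009 -0.012] step [ 0.001 -0.002  0.542]
(0.06, 0.172) from now [-0.034  0.364  0.014] step [-0.042  0.373  0.026]
(0.03, 0.168) from now [-0.062  0.612  0.049] step [-0.028  0.248  0.034]
(0.005, 0.158) from now [-0.085  0.819  0.132] step [-0.023  0.207  0.084]
(-0.025, 0.132) from now [-0.113  1.067  0.35 ] step [-0.028  0.248  0.217]
(-0.045, 0.098) from now [-0.131  1.232  0.634] step [-0.018  0.165  0.284]
(-0.055, 0.08) from now [-0.14   1.314  0.784] step [-0.009  0.082  0.15 ]
(-0.057, 0.07) from now [-0.142  1.33   0.867] step [-0.002  0.016  0.083]
(-0.057, 0.064) from now [-0.142  1.33   0.917] step [ 0.   -0.    0.05]
```

```bash

python3 -m pendant '[{"travel":[-0.015,0.18,0.01],"rot":[0,0,0],"fingers":-1},{"travel":[-0.034,0.364,0.014],"rot":[0,0,0],"fingers":-1},{"travel":[-0.05,0.49,0.03],"rot":[0,0,0],"fingers":-1},{"travel":[-0.062,0.612,0.05],"rot":[0,0,0],"fingers":-1},{"travel":[-0.075,0.72,0.09],"rot":[0,0,0],"fingers":-1},{"travel":[-0.085,0.819,0.132],"rot":[0,0,0],"fingers":-1},{"travel":[-0.1,0.92,0.22],"rot":[0,0,0],"fingers":-1},{"travel":[-0.107,1,0.29],"rot":[0,0,0],"fingers":-1}]'
python3 -m pendant '[{"travel":[-0.006,0.067,0.06],"rot":[0,0,0],"fingers":-1},{"travel":[-0.015,0.15,0.2],"rot":[0,0,0],"fingers":-1},{"travel":[-0.024,0.232,0.344],"rot":[0,0,0],"fingers":-1},{"travel":[-0.03,0.28,0.43],"rot":[0,0,0],"fingers":-1},{"travel":[-0.033,0.314,0.49],"rot":[0,0,0],"fingers":-1},{"travel":[-0.034,0.325,0.52],"rot":[0,0,0],"fingers":-1},{"travel":[-0.034,0.325,0.52],"rot":[0,0,0],"fingers":-1}]'
python3 -c "
from lid import *
plan('C',WP[-2:])"
```

```text
clock: 49.5
tcp_pos: [0.5999, -0.1265, 0.161]
orientation: [-0.001, 0.732, -0.681, 0.002]
wrist_force: [1.2, -0.4, -0.4]
finger_gap: 0.0002
grip_force: 0.6
clock: 50.2
tcp_pos: [0.561, -0.1253, 0.0977]
orientation: [-0.001, 0.732, -0.681, 0.001]
wrist_force: [0.9, 0.6, 3.2]
finger_gap: -0.0004
grip_force: 2.0
(-0.057, 0.07) from now [-0.011  0.024  0.073] step [-0.011  0.024  0.073]
(-0.057, 0.064) from now [-0.011  0.024  0.123] step [-0.    0.    0.05]
```

```bash

python3 -m pendant '[{"travel":[-0.01,0.024,0.03],"rot":[0,0,0],"fingers":-1},{"travel":[-0.01,0.024,0.06],"rot":[0,0,0],"fingers":-1},{"travel":[-0.01,0.024,0.085],"rot":[0,0,0],"fingers":-1},{"travel":[-0.01,0.024,0.1],"rot":[0,0,0],"fingers":-1},{"travel":[-0.01,0.024,0.105],"rot":[0,0,0],"fingers":-1},{"travel":[-0.01,0.024,0.105],"rot":[0,0,0],"fingers":-1}]'
python3 -m pendant '[{"travel":[0,0,-0.3],"rot":[0,0,0],"fingers":-1},{"travel":[0,0,-0.6],"rot":[0,0,0],"fingers":-1},{"travel":[0,0,-0.9],"rot":[0,0,0],"fingers":-1},{"travel":[0,0,-1],"rot":[0,0,0],"fingers":-1}]'
python3 -m pendant '[{"travel":[0,0,-0.3],"rot":[0,0,0],"fingers":-1},{"travel":[0,0,-0.5],"rot":[0,0,0],"fingers":-1},{"travel":[0,0,-0.5],"rot":[0,0,0],"fingers":-1}]'
python3 - <<'E'
from lid import *
im,S=shot('scene'); [lidtop(n,S) for n in 'ABC']; print(box_fit(S,im,np.array(B['D'][:2]))[0].round(3))
im,S=shot('side'); lidtop('C',S)
plan('D',[(.105,.24)])
E
```

```text
clock: 50.8
tcp_pos: [0.5567, -0.1244, 0.087]
orientation: [-0.0, 0.732, -0.681, 0.001]
wrist_force: [-7.1, 2.0, 24.4]
finger_gap: -0.0004
grip_force: 12.4
clock: 51.2
tcp_pos: [0.5578, -0.1248, 0.2072]
orientation: [-0.001, 0.732, -0.682, 0.002]
wrist_force: [0.4, 0.1, 0.5]
finger_gap: 0.0001
grip_force: 0.0
clock: 51.5
tcp_pos: [0.5578, -0.1249, 0.2665]
orientation: [-0.001, 0.732, -0.682, 0.002]
wrist_force: [-0.4, 0.0, 0.3]
finger_gap: 0.0001
grip_force: 0.0
A -0.075 -0.06 [-0.001  0.067  0.07 ]
A -0.06 -0.03 [0.003 0.066 0.07 ]
A -0.03 0.0 [0.004 0.066 0.07 ]
A 0.0 0.03 [0.003 0.066 0.07 ]
A 0.04 0.075 [-0.002  0.059  0.07 ]
B -0.075 -0.06 [0.063 0.067 0.071]
B -0.06 -0.03 [0.064 0.067 0.07 ]
B -0.03 0.0 [0.064 0.067 0.07 ]
B 0.0 0.03 [0.064 0.067 0.07 ]
B 0.04 0.075 [-0.002  0.057  0.07 ]
C -0.075 -0.06 [0.065 0.532 0.62 ]
C -0.06 -0.03 [0.064 0.47  0.635]
C -0.03 0.0 [0.066 0.54  0.647]
C 0.0 0.03 [0.009 0.066 0.335]
C 0.04 0.075 [-0.002  0.056  0.069]
[  0.514  -0.354 -27.165]
C -0.075 -0.06 [0.058 0.494 0.676]
C -0.06 -0.03 [0.048 0.479 0.676]
C -0.03 0.0 [0.034 0.522 0.682]
C 0.0 0.03 [0.002 0.067 0.073]
C 0.04 0.075 [0.    0.051 0.072]
(0.105, 0.24) from now [ 2.355 -0.238  0.032] step [ 2.355 -0.238  0.032]
```

```bash

python3 -m pendant '[{"travel":[0.3,-0.2,0],"rot":[0,0,0],"fingers":-1},{"travel":[0.6,-0.4,0],"rot":[0,0,0],"fingers":-1},{"travel":[0.9,-0.5,0],"rot":[0,0,0],"fingers":-1},{"travel":[1,-0.5,0],"rot":[0,0,0],"fingers":-1}]'
python3 -m pendant '[{"travel":[0.3,0,0],"rot":[0,0,0],"fingers":-1},{"travel":[0.6,0,0],"rot":[0,0,0],"fingers":-1},{"travel":[0.9,0,0],"rot":[0,0,0],"fingers":-1},{"travel":[1,0,0],"rot":[0,0,0],"fingers":-1}]'
python3 -m pendant '[{"travel":[0.2,0.1,0],"rot":[0,0,0],"fingers":-1},{"travel":[0.355,0.26,0],"rot":[0,0,0],"fingers":-1},{"travel":[0.355,0.26,0.05],"rot":[0,0,0],"fingers":-1},{"travel":[0.355,0.26,0.2],"rot":[0,0,0],"fingers":-1},{"travel":[0.355,0.26,0.4],"rot":[0,0,0],"fingers":-1},{"travel":[0.355,0.26,0.575],"rot":[0,0,0],"fingers":-1},{"travel":[0.355,0.26,0.575],"rot":[0,0,0],"fingers":-1},{"travel":[0.355,0.26,0.575],"rot":[0,0,0],"fingers":-1}]'
python3 -c "
from lid import *
plan('D')"
```

```text
clock: 52.0
tcp_pos: [0.6255, -0.2426, 0.2597]
orientation: [0.001, 0.731, -0.682, -0.002]
wrist_force: [-0.3, -0.1, -0.4]
finger_gap: 0.0
grip_force: 0.0
clock: 52.4
tcp_pos: [0.6325, -0.3622, 0.2608]
orientation: [0.001, 0.731, -0.683, -0.002]
wrist_force: [-0.2, 0.1, 0.0]
finger_gap: -0.0002
grip_force: 0.0
clock: 53.2
tcp_pos: [0.6055, -0.4026, 0.1942]
orientation: [-0.0, 0.732, -0.681, -0.001]
wrist_force: [0.4, -0.9, 0.6]
finger_gap: 0.0002
grip_force: 0.0
(0.105, 0.24) from now [ 0.012  0.005 -0.54 ] step [ 0.012  0.005 -0.54 ]
(0.105, 0.175) from now [0.013 0.004 0.002] step [ 0.001 -0.001  0.542]
(0.06, 0.172) from now [-0.182  0.325  0.027] step [-0.195  0.32   0.026]
(0.03, 0.168) from now [-0.312  0.538  0.061] step [-0.13   0.213  0.034]
(0.005, 0.158) from now [-0.42   0.716  0.145] step [-0.108  0.178  0.084]
(-0.025, 0.132) from now [-0.55   0.929  0.363] step [-0.13   0.213  0.217]
(-0.045, 0.098) from now [-0.636  1.071  0.646] step [-0.086  0.142  0.284]
(-0.055, 0.08) from now [-0.679  1.142  0.796] step [-0.043  0.071  0.15 ]
(-0.057, 0.07) from now [-0.688  1.156  0.88 ] step [-0.008  0.014  0.083]
(-0.057, 0.064) from now [-0.688  1.156  0.93 ] step [ 0.   -0.    0.05]
```

```bash

python3 -m pendant '[{"travel":[-0.09,0.16,0.01],"rot":[0,0,0],"fingers":-1},{"travel":[-0.182,0.325,0.027],"rot":[0,0,0],"fingers":-1},{"travel":[-0.25,0.43,0.04],"rot":[0,0,0],"fingers":-1},{"travel":[-0.312,0.538,0.061],"rot":[0,0,0],"fingers":-1},{"travel":[-0.365,0.63,0.1],"rot":[0,0,0],"fingers":-1},{"travel":[-0.42,0.716,0.145],"rot":[0,0,0],"fingers":-1},{"travel":[-0.49,0.82,0.25],"rot":[0,0,0],"fingers":-1},{"travel":[-0.55,0.929,0.363],"rot":[0,0,0],"fingers":-1}]'
python3 -m pendant '[{"travel":[-0.043,0.07,0.14],"rot":[0,0,0],"fingers":-1},{"travel":[-0.086,0.142,0.284],"rot":[0,0,0],"fingers":-1},{"travel":[-0.11,0.18,0.36],"rot":[0,0,0],"fingers":-1},{"travel":[-0.129,0.213,0.42],"rot":[0,0,0],"fingers":-1},{"travel":[-0.135,0.225,0.45],"rot":[0,0,0],"fingers":-1},{"travel":[-0.135,0.225,0.45],"rot":[0,0,0],"fingers":-1}]'
python3 -c "
from lid import *
plan('D',WP[-2:])"
```

```text
clock: 54.0
tcp_pos: [0.4912, -0.3469, 0.1537]
orientation: [-0.0, 0.732, -0.681, 0.003]
wrist_force: [1.4, -0.0, 0.4]
finger_gap: -0.0001
grip_force: 0.6
clock: 54.6
tcp_pos: [0.4626, -0.3325, 0.0982]
orientation: [-0.0, 0.732, -0.681, 0.001]
wrist_force: [1.6, 1.3, 3.3]
finger_gap: 0.0002
grip_force: 2.1
(-0.057, 0.07) from now [-0.02   0.012  0.077] step [-0.02   0.012  0.077]
(-0.057, 0.064) from now [-0.021  0.012  0.127] step [-0.    0.    0.05]
```

```bash

python3 -m pendant '[{"travel":[-0.02,0.012,0.03],"rot":[0,0,0],"fingers":-1},{"travel":[-0.02,0.012,0.06],"rot":[0,0,0],"fingers":-1},{"travel":[-0.02,0.012,0.085],"rot":[0,0,0],"fingers":-1},{"travel":[-0.02,0.012,0.1],"rot":[0,0,0],"fingers":-1},{"travel":[-0.02,0.012,0.109],"rot":[0,0,0],"fingers":-1},{"travel":[-0.02,0.012,0.109],"rot":[0,0,0],"fingers":-1}]'
python3 -m pendant '[{"travel":[0,0,-0.3],"rot":[0,0,0],"fingers":-1},{"travel":[0,0,-0.6],"rot":[0,0,0],"fingers":-1},{"travel":[0,0,-0.9],"rot":[0,0,0],"fingers":-1},{"travel":[0,0,-1],"rot":[0,0,0],"fingers":-1}]'
python3 -m pendant '[{"travel":[0,0.3,-0.3],"rot":[0,0,0],"fingers":-1},{"travel":[0,0.6,-0.5],"rot":[0,0,0],"fingers":-1},{"travel":[-0.3,0.6,-0.5],"rot":[0,0,0],"fingers":-1},{"travel":[-0.6,0.6,-0.5],"rot":[0,0,0],"fingers":-1},{"travel":[-0.6,0.6,-0.5],"rot":[0,0,0],"fingers":-1}]'
python3 - <<'E'
from lid import *
im,S=shot('scene'); cv2.imwrite('pics/scene5.png',im); [lidtop(n,S) for n in 'CD']
im,P=shot('side'); [lidtop(n,P) for n in 'CD']
s0=cv2.imread('pics/scene0.png')
for t in('onion','garlic','lemon','tomato','thermo'):
    e=env.outline_of('scene',t)
    for o in e[:3]: print(t,round(o['conf'],2),np.round(o['xy']),np.nanmedian(S[o['mask']],0).round(3))
E
```

```text
clock: 55.2
tcp_pos: [0.4599, -0.3296, 0.087]
orientation: [0.0, 0.732, -0.681, 0.0]
wrist_force: [-5.5, 4.1, 24.6]
finger_gap: -0.0002
grip_force: 11.8
clock: 55.6
tcp_pos: [0.4607, -0.3305, 0.2075]
orientation: [0.0, 0.732, -0.681, 0.002]
wrist_force: [-0.3, 0.1, -0.6]
finger_gap: -0.0002
grip_force: 0.0
clock: 56.1
tcp_pos: [0.3813, -0.2594, 0.2635]
orientation: [-0.0, 0.732, -0.681, -0.002]
wrist_force: [-0.2, -0.5, 0.1]
finger_gap: 0.0001
grip_force: 0.0
C -0.075 -0.06 [0.001 0.067 0.07 ]
C -0.06 -0.03 [0.004 0.066 0.07 ]
C -0.03 0.0 [0.005 0.066 0.07 ]
C 0.0 0.03 [0.004 0.066 0.07 ]
C 0.04 0.075 [-0.002  0.056  0.07 ]
D -0.075 -0.06 [0.002 0.066 0.07 ]
D -0.06 -0.03 [0.007 0.066 0.07 ]
D -0.03 0.0 [0.004 0.066 0.07 ]
D 0.0 0.03 [0.004 0.065 0.07 ]
D 0.04 0.075 [-0.002  0.059  0.07 ]
C -0.075 -0.06 [0.002 0.068 0.073]
C -0.06 -0.03 [0.003 0.067 0.073]
C -0.03 0.0 [0.003 0.067 0.072]
C 0.0 0.03 [0.003 0.067 0.072]
C 0.04 0.075 [-0.     0.052  0.072]
D -0.075 -0.06 [0.001 0.063 0.074]
D -0.06 -0.03 [0.004 0.065 0.073]
D -0.03 0.0 [0.003 0.063 0.073]
D 0.0 0.03 [0.002 0.065 0.073]
D 0.04 0.075 [0.002 0.06  0.073]
onion 0.89 [428. 344.] [0.681 0.289 0.053]
garlic 0.7 [292. 323.] [0.748 0.007 0.028]
garlic 0.58 [212. 208.] [ 0.528 -0.334  0.065]
lemon 0.79 [432. 268.] [0.471 0.237 0.037]
tomato 0.97 [197. 255.] [ 0.675 -0.28   0.04 ]
tomato 0.19 [427. 346.] [0.682 0.289 0.053]
thermo 0.9 [331. 238.] [ 0.473 -0.018  0.038]
thermo 0.7 [282. 185.] [ 0.345 -0.224  0.023]
```

View pics/scene5.png

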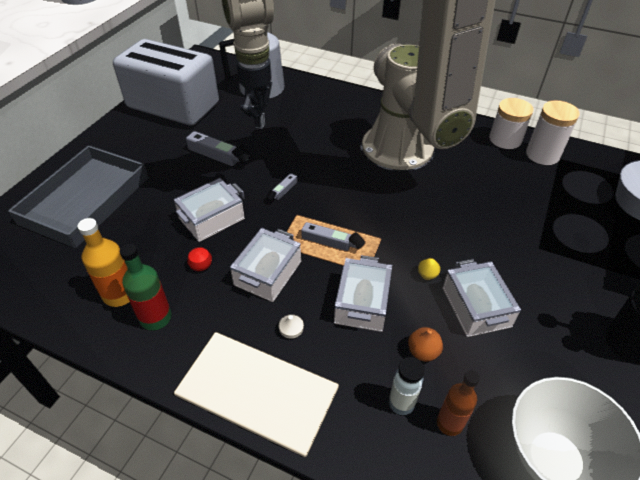

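All four lids are flat: (210,208), (266,262), (364,292), (481,296). The thermometer is on the mat at (331,237), the bystanders haven't moved and the arm is clear. Handing in.

```bash
python3 -c "
from workcell import env
print(env.hand_in())"
```

```text
the job is handed in; nothing more can be done
None
```

I checked the four potatoes from left to right, about 9 cm away and over 3 s each. The thermometer is back on the middle of its mat, all four lids are shut, the bystanders haven't moved, and the job was handed in at about 56 s.

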